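Load the curing tray and draw the lamp out over it

TASK

Put the three glued ornaments standing about on the right of the table (the bell, the snowflake and the bauble from its cork ring) on the floor of the white curing tray, side by side, setting each one down rather than dropping it. Then press the lock button on the lamp's sleeve fully down so that it stays in, draw the lamp out by its knob until the 150 mm line of the scale on the bar stands at the sleeve's mouth, and finish while still holding it there, because its spring pulls it home as soon as you let go. Leave the other things on the table where they are.

Things in the scene. Friction and masses are not known exactly. Their poses are not given: they have to be found in the camera images.
- bell: Brass bell ornament, 70 g, 49 mm high plus a small wire loop to 57 mm, standing on its mouth. Origin: centre of its underside, z up. The flared lip is 48 mm across and narrows within 16 mm of height; from 16 to 40 mm height it is a nearly straight round body 33 to 31 mm across, to be gripped there.
- snowflake: Flat white-painted wooden snowflake ornament, 30 g, 12 mm thick, lying flat. Origin: centre of its underside, z up. Three straight bars cross at its centre, along its x axis and at 60 and 120 degrees from it; each is 58 mm long over its flat ends, which are 10 mm wide. It is gripped over two opposite ends (58 mm).
- bauble: Green ball ornament, 35 g, 52 mm in diameter, with a small metal cap 14 mm across on top (to 58 mm, its wire loop to 63 mm), resting in the cork ring. Origin: the lowest point of the ball when its cap is up, which stands about 7 mm above the table at the start.
- bauble_center (a point): Centre of the ball of the bauble, about 33 mm above the table at the start.
- bell_center (a point): Point on the bell's axis, 25 mm above its underside.
- snowflake_center (a point): Centre of the snowflake, 6 mm above its underside.
- stand: Low cork ring on the table in which the bauble rests, 44 mm across, 30 mm hole, 12 mm high, loose, 60 g. Origin: centre of its underside. It may be shifted.
- tray: White open plastic tray fixed on the lamp station's base, outside 200 (its x) by 156 (its y) by 42 mm high, walls and floor 4 mm. Origin: centre of its underside, 10 mm above the table, z up. The whole station has these axes: the lamp slides out over the tray along -y; post and sleeve stand on the +y side. The home lamp ends 113 mm from the tray's centre; drawn to 150 mm it is above the centre.
- lamp: Aluminium lamp head, 80 by 74 mm, 36 mm high, on the end of the bar; on its top stands an upright black knob 24 mm across rising 56 mm above the head. Origin: centre of the head, 2 mm above its underside. Same axes as the tray. It slides with the bar, level, about 118 to 160 mm above the table.
- knob_top (a point): Centre of the top of the black pull knob (round, 24 mm across, upright, free height 56 mm below this point), about 216 mm above the table.
- boom (a joint): How far the lamp's steel bar is drawn out of its sleeve, in m: 0 home (start) to 0.18; 0.150 is the 150 mm line. Black lines cross the bar's top, short ones every 10 mm, full-width ones every 50 mm, the first (0) at the lamp; the third one after it is 150. A spring pulls home with 3.6 N at 0, 4.8 N at 0.15. With the lock button up the bar is blocked after 1 to 3 mm.
- sleeve_mouth (a point): Middle of the upper edge of the aluminium sleeve's open end, where the scale is read, 174 mm above the table. The sleeve is 50 mm wide, 44 mm high and runs 220 mm from here along the tray's +y. A post 125 mm behind the mouth carries it on the grey base plate (200 by 490 mm, 10 mm thick).
- button_top (a point): Centre of the top of the round grey lock button, 24 mm across, in a black collar on the sleeve's upper side, 60 mm behind the sleeve's mouth. Up, it stands 193 mm above the table and 11 mm above its collar; it is pressed straight down.
- lock (a joint): Travel of the lock button in m: 0 up (locked, the start), 0.008 fully down (bar free). It needs about 3 N and stays where it is pushed.
- glue_bottle: White glue bottle, 44 mm across, 125 mm high, standing. Origin: centre of its underside. Leave alone.
- sequin_tin: Small round jar with metal lid, 44 mm across, 26 mm high. Origin: centre of its underside. Leave alone.
- brush: Paint brush lying on the table, 170 mm long along its x. Leave alone.
- spoon: Blue plastic spoon lying on the table, about 170 mm long along its x, 9 mm high. Leave alone.
- paint_jar: Amber glass paint jar with white lid, 52 mm across, 60 mm high. Origin: centre of its underside. Leave alone.
- brush_pot: White ceramic pot with thin brushes standing in it, 74 mm across, 85 mm high, the brushes to 170 mm. Origin: centre of its underside. Leave alone.
There are look-alikes about, which are no part of the job. Several things look just like the bell: the one meant starts farthest to the robot's left.

How it is judged:
On the way, in this order (a step that is already met when the one before it is completed fails the run):
1. bell, snowflake and bauble lie side by side on the tray's floor, let go, with the lamp still home and locked (x of bell_center in the frame of tray between -0.092 and 0.092 m and y of bell_center in the frame of tray between -0.07 and 0.07 m and z of bell_center in the frame of tray between 0 and 0.036 m and x of snowflake_center in the frame of tray between -0.092 and 0.092 m and y of snowflake_center in the frame of tray between -0.07 and 0.07 m and z of snowflake_center in the frame of tray between 0 and 0.025 m and x of bauble_center in the frame of tray between -0.092 and 0.092 m and y of bauble_center in the frame of tray between -0.07 and 0.07 m and z of bauble_center in the frame of tray between 0 and 0.037 m and contact force between the fingers and bell below 0.05 N and contact force between the fingers and snowflake below 0.05 N and contact force between the fingers and bauble below 0.05 N and value of joint boom below 0.01 m and value of joint lock below 0.004 m), for 0.2 s.
2. the lock button is pressed fully down (value of joint lock above 0.0068 m), for 0.1 s.
At the end, for the whole second after the job is handed in: The fingers still hold the lamp (over 2 N) with the bar still and drawn out to 150 mm within 5 mm (half a division); the lock button is down; bell, snowflake and bauble lie on the tray's floor inside its walls, none on top of another (7 to 15 mm of spare height), untouched by the fingers (x of bell_center in the frame of tray between -0.092 and 0.092 m and y of bell_center in the frame of tray between -0.07 and 0.07 m and z of bell_center in the frame of tray between 0 and 0.036 m and x of snowflake_center in the frame of tray between -0.092 and 0.092 m and y of snowflake_center in the frame of tray between -0.07 and 0.07 m and z of snowflake_center in the frame of tray between 0 and 0.025 m and x of bauble_center in the frame of tray between -0.092 and 0.092 m and y of bauble_center in the frame of tray between -0.07 and 0.07 m and z of bauble_center in the frame of tray between 0 and 0.037 m and contact force between the fingers and bell below 0.05 N and contact force between the fingers and snowflake below 0.05 N and contact force between the fingers and bauble below 0.05 N and value of joint boom between 0.145 and 0.155 m and velocity of joint boom between -0.01 and 0.01 m/s and contact force between the fingers and lamp above 2 N and value of joint lock above 0.0068 m); the arm keeps its last pose, push and grip.
It fails at once if a bystander (glue bottle, sequin jar, brush, spoon, paint jar, cup) is shifted by more than 30 mm (distance of any of glue_bottle, sequin_tin, brush, spoon, paint_jar, brush_pot from where it was at the start of the episode above 0.03 m).
It fails at once if an ornament is dropped (falls free faster than 0.8 m/s, a drop of more than about 30 mm) ((linear speed of bell above 0.8 m/s and contact force between the fingers and bell below 0.05 N) or (linear speed of snowflake above 0.8 m/s and contact force between the fingers and snowflake below 0.05 N) or (linear speed of bauble above 0.8 m/s and contact force between the fingers and bauble below 0.05 N)).
It also fails if it takes over 72 s, if anything falls off the work surface, if the arm or the gripper's body presses on something with over 40 N, if the wrist force passes 120 N, or if a joint passes its speed limit or range.

ROBOT

A 7-joint arm with a two-finger parallel gripper is mounted at the origin on the work surface. World frame = base frame: x ahead of the robot, y to its left, z up, the work surface at z = 0. Lengths are in m, angles in rad, forces in N, time in s.
With the tool pointing down it reaches from about 0.4 to 0.85 m from the base axis. Payload 4.5 kg.
Tool frame: the origin (TCP) lies at the very end of the fingers, on their centre line; the grasp point (between the pads) lies 19 mm behind it (ctrl.grip_point_offset is the distance from the TCP to the grasp point, in m); z points along the fingers, x is the direction in which the jaws open and shut, and the axes are right-handed (so a half turn about z gives the same grasp; the last joint's range is limited). The gripper opens to 88 mm and grips with 3 to 60 N. Pads are 18 mm wide; open, the fingers measure 123 mm over their backs; the gripper's body (75 mm by 187 mm) begins 45 mm behind the grasp point.
Start: joints at [-1.176, 0.689, -0.195, 1.565, 0.157, 0.902, -0.215], TCP at [0.221, 0.585, 0.239] pointing down, gripper open.
Joint ranges: [-3.01, 3.01], [-0.46, 2.08], [-1.47, 1.51], [0.13, 2.56], [-1, 4.14], [0.04, 2.09], [-2.66, 2.66]. Speed limits (rad/s): [2.57, 2.57, 3.14, 3.14, 3.14, 3.14, 3.14].

INTERFACE

Orientations are given as [roll, pitch, yaw] about the fixed x, y, z axes, in that order (R = Rz(yaw) Ry(pitch) Rx(roll)).
In Python, from rig import telemetry, eyes, ctrl gives the robot as it stands. The module is installed in compiled form; this text tells all that it offers.
- The arm moves only by the tool jog_arm, never from a script. Its argument "rows" is a list of rows, each a list of 3 entries, a list of its own where there are three numbers: the shift along the tool's x, y, z in mm, then the turn about the tool's z in rad, then the finger opening in mm, from 0 to 88.1. A call has 1 to 5 rows; each row shifts and turns the commanded pose from where the row before left it, along the tool's axes as they then stand; what a row does not reach is not made up. A row lasts 1/12 s, in which the tool goes at most 41.7 mm and 7.16 degrees, less where a joint would pass 70% of its speed; a pose out of reach is approached as far as the arm can. A call is refused whole if a number of a shift passes 41.7 or a number of a turn 0.125, either way. A call with a gripper value outside its range is refused whole. The fingers move at their own pace and stop on an object; the grip force is fixed at half the most. Time passes only in rows, so rows that do not move let the fingers close. It gives the time, the measured TCP pose, the force and the opening at its end, in the units of the state.
- telemetry.state(): the state, without advancing time (a new reading comes with each control period).
- eyes.capture(name): name is "scene" or "side" or "wrist"; returns a dict with "frame" (420x560x3 uint8, red, green, blue), "range_z" (420x560 float32, m along the optical axis (not along the pixel's ray), 0 where there is no reading), "fx", "fy", "cx", "cy" (pixels), "k1" (the pictures are not rectified: a ray, as slopes to the right and down, at radius r is drawn at 1 + k1 r^2 times it, then the intrinsics apply), "R" (3x3) and "t" (3): a world point X has camera coordinates R X + t; the wrist camera has in their place "hand_eye" (4x4, takes a point from camera to tool coordinates, whose origin is the TCP and whose axes are the tool frame's). Camera axes: x right, y down, z forward; pixel columns grow to the right and rows downward; lengths in m; the calibration is good to about 2 mm. A picture is of the moment at which its call begins: read the wrist's pose just before it.
- ctrl.sign_off(): hands the job in, once; it reports no verdict.
The state is a dict: "t": time; "joints": joint angles; "qd": joint speeds; "effort": joint torques, N m; "tcp_pos": TCP position; "tool_rot": TCP orientation; "force": force on the tool from outside, world axes, zero at the start; "ft_torque": the same for the moment, N m; "width": finger opening in m.
Only numpy, scipy, OpenCV 4.12 (cv2) and the standard library are available. Lean on these libraries where they do the work, as an engineer would, in place of code of your own. Each camera call takes 0.05 s, during which the arm holds its last target.

## Working session

There is one attempt and no reset: what is moved stays moved. The work goes in short steps, Python scripts to look and compute and a tool call to move; the robot and the scene stay as the last step left them, time stands still between calls to the robot, and variables do not carry over. Pictures are saved under pics/ and viewed, and the job is handed in when it is done.

Besides the shell and the picture viewer there is one more tool, called after "Call:" by a JSON object that holds its "name" and its "arguments". jog_arm: Moves the arm, as the interface text tells. Its arguments: {"type":"object","properties":{"rows":{"type":"array"}},"required":["rows"]}

```bash
mkdir -p pics; python3 - <<'E'
from rig import telemetry, eyes, ctrl
import cv2,pickle
print(telemetry.state())
for n in ("scene","side"):
    c=eyes.capture(n); cv2.imwrite(f"pics/{n}0.png",c["frame"][:,:,::-1]); pickle.dump(c,open(f"{n}0.pkl","wb"))
    print(n,{k:c[k] for k in c if k not in("frame","range_z")})
print(telemetry.state()["t"],ctrl.grip_point_offset)
E
```

```text
{'t': 0.0, 'joints': array([-1.1761798 ,  0.68998447, -0.19452832,  1.5663738 ,  0.15729935,
        0.90252458, -0.2151315 ]), 'qd': array([-2.04288924e-04,  3.48305303e-04, -9.78292561e-05, -2.97517223e-04,
        7.00543787e-04,  6.70888821e-04, -3.33272402e-04]), 'effort': array([ 4.69509741e-04, -5.27569163e+01, -1.26689382e+00, -1.53424162e+01,
       -5.26992080e-02,  6.74139097e-03,  1.78508903e-04]), 'tcp_pos': array([0.22045797, 0.584123  , 0.23790218]), 'tool_rot': array([3.14145939e+00, 1.89234621e-03, 1.21004691e+00]), 'force': array([-0.13255125,  0.10769472,  0.07431098]), 'ft_torque': array([-0.07099081, -0.00324134,  0.02753123]), 'width': 0.08777272343680223}
scene {'fx': 510.4711346588635, 'fy': 510.4711346588635, 'cx': 280.09341922268857, 'cy': 212.18167562051576, 'k1': -0.049202296670335106, 'R': array([[ 0.613591  ,  0.78958907,  0.00742806],
       [ 0.61147698, -0.4691858 , -0.63715037],
       [-0.49960183,  0.39549182, -0.77070372]]), 't': array([-0.25019179, -0.27322199,  1.69427244])}
side {'fx': 530.3812962493391, 'fy': 530.3812962493391, 'cx': 278.8577570293387, 'cy': 210.63652932439317, 'k1': -0.06820292859358236, 'R': array([[ 0.97964353, -0.19966601,  0.02078563],
       [-0.12283692, -0.67812191, -0.72461146],
       [ 0.15877547,  0.70730768, -0.6888441 ]]), 't': array([-0.53269811,  0.1168551 ,  1.41405871])}
0.1 0.0187
```

View pics/scene0.png

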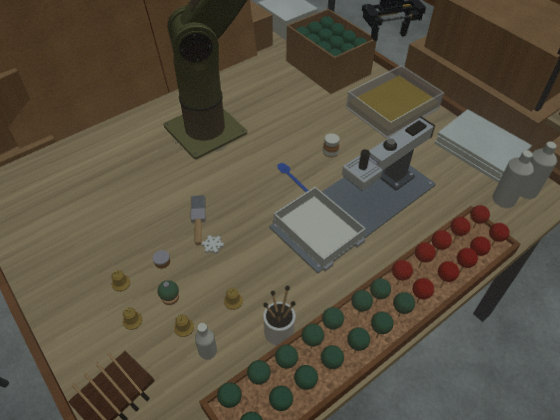

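View pics/side0.png

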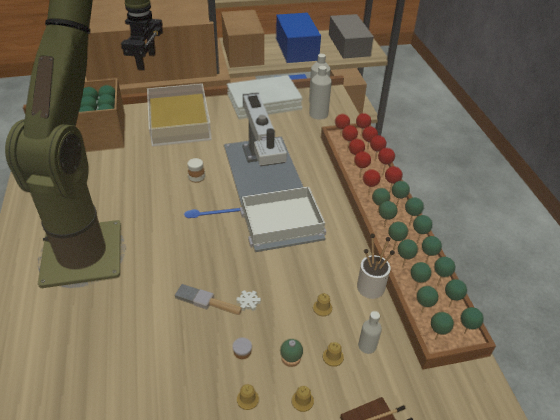

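The four bell look-alikes sit at side px (322,303), (334,352), (303,397) and (248,394). The snowflake is at (249,299), the bauble at (292,351), the tray at about (283,217) and the lamp knob at (270,138). Next I deproject these.

```bash
cat > h.py <<'E'
import numpy as np,cv2,pickle
def rays(c,uv):
    K=np.array([[c["fx"],0,c["cx"]],[0,c["fy"],c["cy"]],[0,0,1.]])
    return cv2.undistortPoints(np.asarray(uv,float).reshape(-1,1,2),K,np.array([c["k1"],0,0,0,0.])).reshape(-1,2)
def toW(c,P): return (P-c["t"])@c["R"]
def cloud(c):
    h,w=c["range_z"].shape
    v,u=np.mgrid[:h,:w]; r=rays(c,np.stack([u.ravel(),v.ravel()],1))
    z=c["range_z"].ravel()
    return toW(c,np.c_[r*z[:,None],z]).reshape(h,w,3)
def onplane(c,uv,z):
    r=rays(c,uv); d=np.c_[r,np.ones(len(r))]@c["R"]; o=-c["R"].T@c["t"]
    return o+d*((z-o[2])/d[:,2])[:,None]
def proj(c,X):
    p=np.asarray(X).reshape(-1,3)@c["R"].T+c["t"]
    K=np.array([[c["fx"],0,c["cx"]],[0,c["fy"],c["cy"]],[0,0,1.]])
    return cv2.projectPoints(p,np.zeros(3),np.zeros(3),K,np.array([c["k1"],0,0,0,0.]))[0].reshape(-1,2)
E
python3 - <<'E'
from h import *
np.set_printoptions(precision=4,suppress=True)
for n,pts in (("scene",dict(bell=(233,292),b2=(120,275),b3=(131,313),b4=(183,320),snow=(212,243),baub=(168,284),knob=(365,153),btn=(390,143),tin=(161,256),glue=(203,328),brush=(198,222),table=(150,150))),("side",dict(bell=(323,297),b2=(248,389),b3=(303,392),b4=(334,347),snow=(249,299),baub=(292,344),knob=(270,131),btn=(262,119),tray=(283,217)))):
    c=pickle.load(open(n+"0.pkl","rb")); C=cloud(c)
    for k,(u,v) in pts.items(): print(n,k,C[v,u],onplane(c,[(u,v)],0)[0])
E
for n in scene side; do python3 - <<E
import cv2
i=cv2.imread("pics/${n}0.png")
r={"scene":(250,110,200,170),"side":(210,80,200,170)}["$n"]
x,y,w,h=r
cv2.imwrite("pics/${n}_tray.png",cv2.resize(i[y:y+h,x:x+w],(800,600*h*4//(w*3)),interpolation=cv2.INTER_CUBIC)[:600])
r={"scene":(90,210,200,150),"side":(210,270,200,150)}["$n"]
x,y,w,h=r
cv2.imwrite("pics/${n}_orn.png",cv2.resize(i[y:y+h,x:x+w],(800,600),interpolation=cv2.INTER_CUBIC))
E
done
```

```text
scene bell [ 0.5945 -0.2911  0.0505] [ 0.5678 -0.2767  0.    ]
scene b2 [ 0.3827 -0.4884  0.0514] [ 0.3454 -0.4831  0.    ]
scene b3 [ 0.494  -0.5161  0.0494] [ 0.4633 -0.5123  0.    ]
scene b4 [ 0.5832 -0.4267  0.0462] [ 0.5584 -0.4193  0.    ]
scene snow [ 0.4127 -0.2382  0.0112] [ 0.4051 -0.2346  0.    ]
scene baub [ 0.488  -0.4085  0.066 ] [ 0.446  -0.3966  0.    ]
scene knob [0.5477 0.1684 0.2139] [0.4036 0.3473 0.    ]
scene btn [0.5466 0.2673 0.193 ] [0.4193 0.4454 0.    ]
scene tin [ 0.3777 -0.3731  0.0277] [ 0.3579 -0.3673  0.    ]
scene glue [ 0.6698 -0.4154  0.1279] [ 0.6066 -0.3918  0.    ]
scene brush [ 0.3352 -0.233   0.0216] [ 0.319  -0.2259  0.    ]
scene table [-0.0233 -0.1924  0.0029] [-0.0264 -0.1914  0.    ]
side bell [ 0.5904 -0.2939  0.0514] [ 0.6045 -0.2569  0.    ]
side b2 [ 0.3767 -0.494   0.0496] [ 0.3799 -0.4681  0.    ]
side b3 [ 0.4871 -0.5225  0.0504] [ 0.4958 -0.4976  0.    ]
side b4 [ 0.5794 -0.4307  0.0498] [ 0.5925 -0.4016  0.    ]
side snow [ 0.4204 -0.2346  0.0079] [ 0.4212 -0.2288  0.    ]
side baub [ 0.4875 -0.4135  0.0627] [ 0.4985 -0.3752  0.    ]
side knob [0.548  0.1665 0.2174] [0.6083 0.471  0.    ]
side btn [0.5426 0.2623 0.1946] [0.594 0.549 0.   ]
side tray [0.561  0.0269 0.016 ] [0.5647 0.0429 0.    ]
```

View pics/side_tray.png

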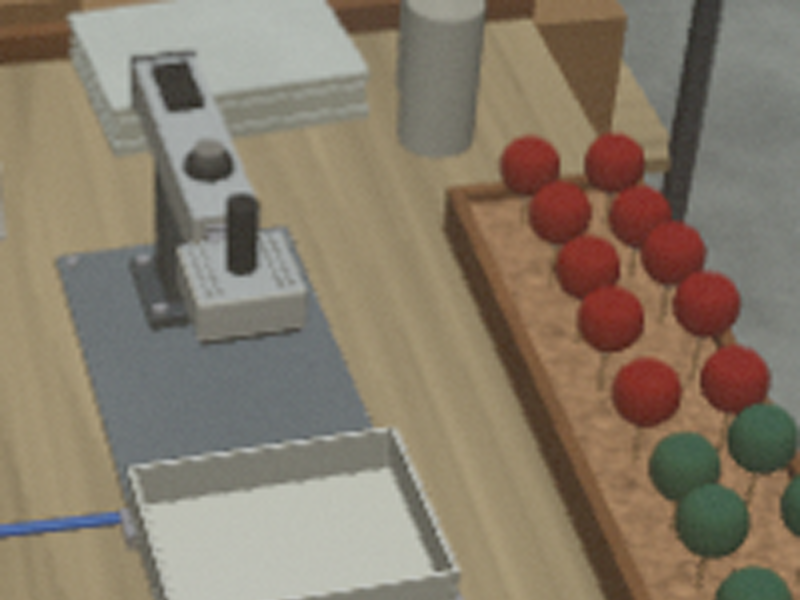

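View pics/scene_tray.png

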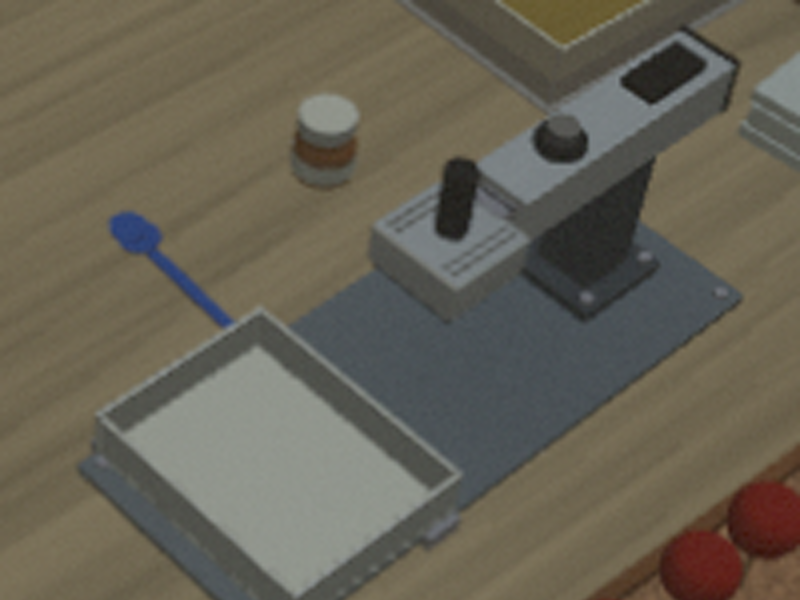

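View pics/side_orn.png

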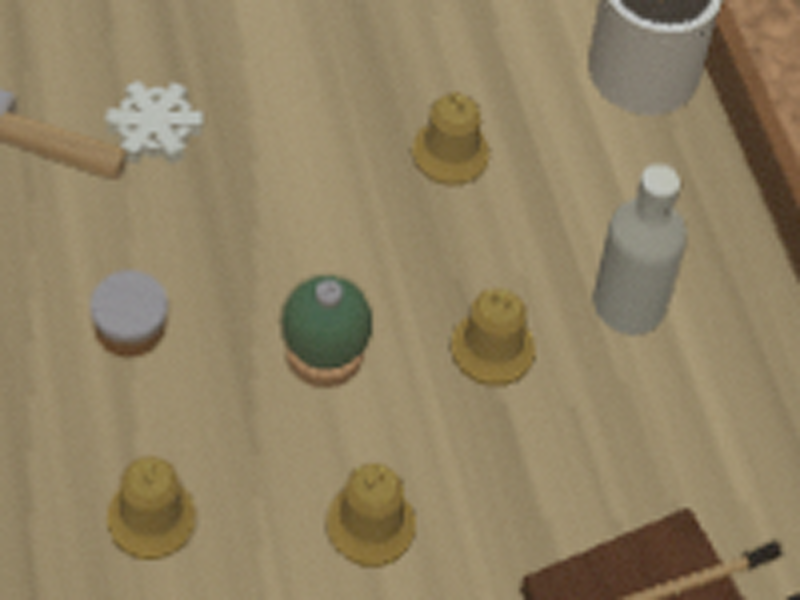

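View pics/scene_orn.png

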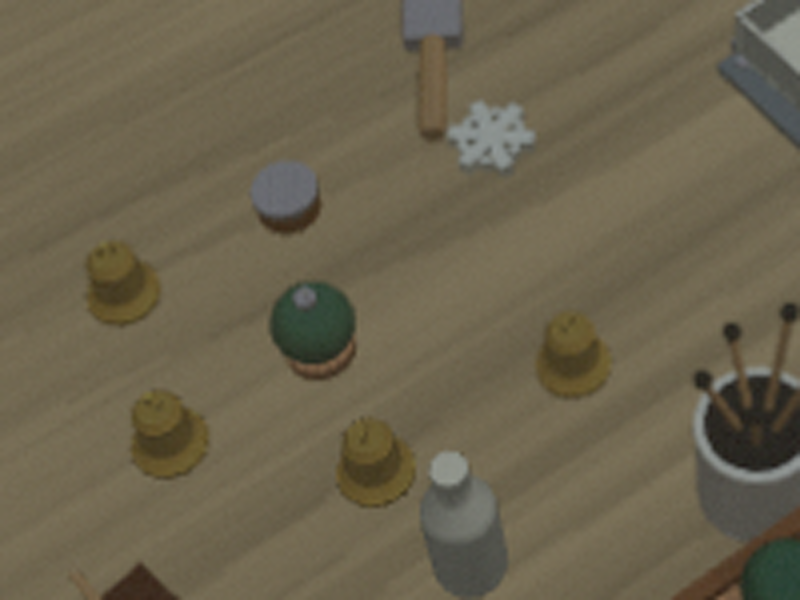

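```bash
cat > m.py <<'E'
from h import *
from scipy.optimize import least_squares
np.set_printoptions(precision=4,suppress=True)
for n in ("scene","side"):
    c=pickle.load(open(n+"0.pkl","rb")); C=cloud(c); P=C.reshape(-1,3); col=c["frame"].reshape(-1,3).astype(float)
    ok=c["range_z"].ravel()>0
    def near(x,y,r,z0,z1): return ok&(np.hypot(P[:,0]-x,P[:,1]-y)<r)&(P[:,2]>z0)&(P[:,2]<z1)
    t=near(.5,-.3,.25,-.01,.004); print(n,"table z",np.median(P[t,2]))
    # bell body circle
    m=near(.592,-.293,.03,.02,.042); q=P[m]
    s=least_squares(lambda p:np.hypot(q[:,0]-p[0],q[:,1]-p[1])-.016,[.592,-.293],loss="soft_l1",f_scale=.002); print("bell",s.x,len(q),np.sqrt(np.mean(s.fun**2)))
    m=near(.592,-.293,.04,.0495-.004,.06); print(" bell top mean",P[m].mean(0))
    m=near(.487,-.415,.04,.03,.056); q=P[m]
    s=least_squares(lambda p:np.linalg.norm(q-p,axis=1)-.026,[.487,-.413,.033],loss="soft_l1",f_scale=.002); print("bauble",s.x,len(q),np.sqrt(np.mean(s.fun**2)))
    # snowflake: bright, z~
    m=near(.417,-.237,.045,.004,.02)&(col.min(1)>120); q=P[m]
    print("snow",len(q),q.min(0),q.max(0),q.mean(0),(q.min(0)+q.max(0))/2)
    # knob
    m=near(.548,.167,.03,.205,.225); print("knob top",P[m].mean(0),np.median(P[m],0),m.sum())
    m=near(.545,.265,.02,.189,.2); print("button",P[m].mean(0),m.sum())
    m=near(.55,.28,.15,.168,.18); q=P[m]; print("sleeve top rect",cv2.minAreaRect((q[:,:2]*1000).astype(np.float32)),np.median(q[:,2]))
    m=near(.55,.165,.09,.15,.166); q=P[m]; print("lamp top rect",cv2.minAreaRect((q[:,:2]*1000).astype(np.float32)),np.median(q[:,2]))
    m=near(.57,.04,.2,.045,.06); q=P[m]; print("tray rim rect",cv2.minAreaRect((q[:,:2]*1000).astype(np.float32)),np.median(q[:,2]))
    m=near(.57,.04,.05,.005,.03); print("floor z",np.median(P[m,2]))
    m=near(.57,.04,.2,.005,.06)
E
python3 m.py
```

```text
scene table z 0.0008447385920863402
bell [ 0.5904 -0.2917] 68 0.0015894258993692267
 bell top mean [ 0.5938 -0.2926  0.0494]
bauble [ 0.4831 -0.4118  0.0343] 240 0.0016355112549448878
snow 180 [ 0.3842 -0.2648  0.004 ] [ 0.4429 -0.212   0.0179] [ 0.4147 -0.2384  0.0127] [ 0.4135 -0.2384  0.011 ]
knob top [0.5487 0.1648 0.2138] [0.548  0.1639 0.2147] 73
button [0.5432 0.2704 0.1936] 49
sleeve top rect ((545.37255859375, 286.60906982421875), (63.28462219238281, 284.42041015625), 1.5752334594726562) 0.17480340164071562
lamp top rect ((546.7935180664062, 189.30496215820312), (80.62989044189453, 122.7600326538086), 4.703735828399658) 0.16036619982063458
tray rim rect ((611.52783203125, 20.846694946289062), (316.847412109375, 159.53762817382812), 2.0670394897460938) 0.05090690000765412
floor z 0.014580040234247346
side table z 0.0007342455783854115
bell [ 0.5929 -0.2899] 84 0.0015405894875645879
 bell top mean [ 0.5922 -0.2938  0.049 ]
bauble [ 0.4867 -0.4109  0.033 ] 308 0.0016323313333604583
snow 276 [ 0.3882 -0.2651  0.0045] [ 0.4445 -0.2083  0.0192] [ 0.4175 -0.2381  0.0124] [ 0.4164 -0.2367  0.0119]
knob top [0.5469 0.166  0.2157] [0.5468 0.1639 0.2165] 59
button [0.5428 0.2719 0.1942] 35
sleeve top rect ((540.5992431640625, 285.7269287109375), (66.99191284179688, 284.9207458496094), 2.154653549194336) 0.17599175818090887
lamp top rect ((547.3338623046875, 186.59364318847656), (80.78898620605469, 119.0743179321289), 2.635789155960083) 0.16139506291750197
tray rim rect ((612.022705078125, 22.273452758789062), (315.2201232910156, 164.44244384765625), 2.758737325668335) 0.05134729155022845
floor z 0.015779091492654395
```

```bash
cat > m2.py <<'E'
from h import *
from scipy.optimize import least_squares
np.set_printoptions(precision=4,suppress=True)
for n in ("scene","side"):
    c=pickle.load(open(n+"0.pkl","rb")); C=cloud(c); P=C.reshape(-1,3); col=c["frame"].reshape(-1,3).astype(float)
    ok=c["range_z"].ravel()>0
    m=ok&(abs(P[:,0]-.557)<.13)&(abs(P[:,1]-.015)<.11)&(P[:,2]>.046)&(P[:,2]<.06); q=P[m]
    print(n,"tray rim",cv2.minAreaRect((q[:,:2]*1000).astype(np.float32)),np.percentile(q,[1,99],axis=0))
    # snowflake template fit
    def near(x,y,r,z0,z1): return ok&(np.hypot(P[:,0]-x,P[:,1]-y)<r)&(P[:,2]>z0)&(P[:,2]<z1)
    h=c["range_z"].shape
    uv=np.stack(np.meshgrid(np.arange(h[1]),np.arange(h[0])),-1).reshape(-1,2)
    m=near(.417,-.237,.05,-.01,.03); W=onplane(c,uv[m],.012)
    I=c["frame"].reshape(-1,3)[m].astype(float); br=I[:,2]  # blue: white vs wood
    best=None
    for th in np.radians(np.arange(-30,30,1.)):
        for x in np.arange(.408,.427,.001):
            for y in np.arange(-.247,-.228,.001):
                d=W[:,:2]-[x,y]; ins=np.zeros(len(d),bool)
                for k in range(3):
                    a=th+k*np.pi/3; s=d@[np.cos(a),np.sin(a)]; t=d@[-np.sin(a),np.cos(a)]
                    ins|=(abs(s)<.029)&(abs(t)<.005)
                sc=br[ins].mean()-br[~ins].mean()
                if best is None or sc>best[0]: best=(sc,np.degrees(th),x,y,ins.sum())
    print("snow",best)
    m=near(.38,-.26,.07,.006,.03)&(I.mean()>0); 
E
python3 m2.py
python3 - <<'E'
from h import *
c=pickle.load(open("side0.pkl","rb"))
print("brush tip(s)",onplane(c,[(210+113/4,270+160/4),(210+122/4,270+172/4),(210+125/4,270+150/4)],.008))
c=pickle.load(open("scene0.pkl","rb"))
print(onplane(c,[(90+432/4,210+133/4)],.01))
E
```

```text
scene tray rim ((555.171875, 18.84258270263672), (203.5364990234375, 159.73135375976562), 2.382547616958618) [[ 0.4534 -0.0626  0.0461]
 [ 0.6579  0.0994  0.0567]]
snow (np.float64(56.23335458280209), np.float64(-14.0), np.float64(0.414), np.float64(-0.238), np.int64(156))
side tray rim ((555.27880859375, 19.516014099121094), (201.58238220214844, 164.48687744140625), 2.8337769508361816) [[ 0.4533 -0.0629  0.0464]
 [ 0.6567  0.1028  0.0586]]
snow (np.float64(66.63037137212787), np.float64(-10.0), np.float64(0.418), np.float64(-0.237), np.int64(186))
brush tip(s) [[ 0.38938529 -0.2626538   0.008     ]
 [ 0.39343189 -0.27238855  0.008     ]
 [ 0.39766148 -0.25664021  0.008     ]]
[[ 0.38937225 -0.26848692  0.01      ]]
```

Call:
{"name": "jog_arm", "arguments": {"rows": [[[0, 0, -20], 0, 88], [[0, 25, -30], 0, 88], [[-20, 30, -10], 0, 88], [[-30, 25, 0], 0, 88], [[-30, 25, 0], 0, 88]]}}

```text
t: 0.52
tcp_pos: [0.2917, 0.472, 0.2991]
tool_rot: [3.141, -0.002, 1.21]
force: [0.7, -0.7, -0.6]
width: 0.0881
```

```bash
cat > plan.py <<'E'
import numpy as np
from rig import telemetry
def plan(wps,n,yaw1=None,start=None):
    """spread n rows over polyline wps (world xyz, m), yaw linear; prints rounded rows"""
    s=telemetry.state(); p=np.array(s["tcp_pos"] if start is None else start[0]); y=s["tool_rot"][2] if start is None else start[1]
    if yaw1 is None: yaw1=y
    pts=np.vstack([p]+list(wps)); L=np.r_[0,np.cumsum(np.linalg.norm(np.diff(pts,axis=0),axis=1))]
    dy=(yaw1-y)/n; cp=p.copy(); out=[]
    for i in range(1,n+1):
        t=np.array([np.interp(L[-1]*i/n,L,pts[:,k]) for k in range(3)])
        d=t-cp; x=np.array([np.cos(y),np.sin(y),0]); yy=np.array([np.sin(y),-np.cos(y),0])
        r=[round(d@x*1000),round(d@yy*1000),round(-d[2]*1000)]
        tr=round(-dy,3); out.append([r,tr]); cp=cp+x*r[0]/1e3+yy*r[1]/1e3-np.array([0,0,r[2]/1e3]); y-=tr
    for i in range(0,n,5): print(out[i:i+5])
    print("end",cp,y)
E
python3 -c "
from plan import *
plan([[.40,.25,.3],[.43,0,.3],[.416,-.2375,.2]],22,-1.257)"
```

```text
[[[-24, 25, 0], np.float64(0.112)], [[-20, 28, 0], np.float64(0.112)], [[-18, 29, 0], np.float64(0.112)], [[-14, 32, -1], np.float64(0.112)], [[-10, 32, 0], np.float64(0.112)]]
[[[-7, 34, 0], np.float64(0.112)], [[-3, 34, 0], np.float64(0.112)], [[-8, 33, 0], np.float64(0.112)], [[-7, 34, 0], np.float64(0.112)], [[-2, 34, 0], np.float64(0.112)]]
[[[1, 35, 0], np.float64(0.112)], [[4, 34, 0], np.float64(0.112)], [[9, 33, 0], np.float64(0.112)], [[12, 32, 0], np.float64(0.112)], [[13, 31, 7], np.float64(0.112)]]
[[[13, 29, 13], np.float64(0.112)], [[15, 27, 13], np.float64(0.112)], [[19, 26, 14], np.float64(0.112)], [[22, 23, 13], np.float64(0.112)], [[24, 21, 13], np.float64(0.112)]]
[[[26, 18, 14], np.float64(0.112)], [[28, 14, 13], np.float64(0.112)]]
end [ 0.41641388 -0.23729276  0.20007372] -1.2541784516876793
```

Call:
{"name": "jog_arm", "arguments": {"rows": [[[-24, 25, 0], 0.112, 88], [[-20, 28, 0], 0.112, 88], [[-18, 29, 0], 0.112, 88], [[-14, 32, 0], 0.112, 88], [[-10, 32, 0], 0.112, 88]]}}

```text
t: 0.93
tcp_pos: [0.3664, 0.3166, 0.2986]
tool_rot: [3.141, 0.001, 0.644]
force: [0.7, 0.0, -0.0]
width: 0.0882
```

Call:
{"name": "jog_arm", "arguments": {"rows": [[[-7, 34, 0], 0.112, 88], [[-3, 34, 0], 0.112, 88], [[-8, 33, 0], 0.112, 88], [[-7, 34, 0], 0.112, 88], [[-2, 34, 0], 0.112, 88]]}}

```text
t: 1.35
tcp_pos: [0.4107, 0.1532, 0.2985]
tool_rot: [3.141, 0.001, 0.084]
force: [1.2, -0.3, 0.2]
width: 0.0879
```

Call:
{"name": "jog_arm", "arguments": {"rows": [[[1, 35, 0], 0.112, 88], [[4, 34, 0], 0.112, 88], [[9, 33, 0], 0.112, 88], [[12, 32, 0], 0.112, 88], [[13, 31, 7], 0.112, 88]]}}

```text
t: 1.77
tcp_pos: [0.4289, -0.0169, 0.2924]
tool_rot: [-3.14, -0.002, -0.475]
force: [0.3, -0.5, 0.7]
width: 0.0879
```

Call:
{"name": "jog_arm", "arguments": {"rows": [[[13, 29, 13], 0.112, 88], [[15, 27, 13], 0.112, 88], [[19, 26, 14], 0.112, 88], [[22, 23, 13], 0.112, 88], [[24, 21, 13], 0.112, 88]]}}

```text
t: 2.18
tcp_pos: [0.4183, -0.1748, 0.2249]
tool_rot: [3.141, 0.0, -1.035]
force: [0.4, 0.2, -0.1]
width: 0.0883
```

Call:
{"name": "jog_arm", "arguments": {"rows": [[[26, 18, 14], 0.112, 88], [[28, 14, 13], 0.112, 88], [[0, 0, 0], 0, 88], [[0, 0, 0], 0, 88]]}}

```text
t: 2.52
tcp_pos: [0.4145, -0.2378, 0.1979]
tool_rot: [3.14, 0.001, -1.257]
force: [0.0, -0.1, 0.7]
width: 0.0878
```

```bash
cat > wr.py <<'E'
from h import *
from scipy.spatial.transform import Rotation as Ro
from rig import telemetry, eyes
def wcap(name):
    s=telemetry.state(); c=eyes.capture("wrist"); H=np.array(c["hand_eye"])
    Rt=Ro.from_euler("xyz",s["tool_rot"]).as_matrix()
    Rcw=Rt@H[:3,:3]; tcw=Rt@H[:3,3]+s["tcp_pos"]
    c["R"]=Rcw.T; c["t"]=-Rcw.T@tcw
    cv2.imwrite(f"pics/{name}.png",c["frame"][:,:,::-1]); pickle.dump(c,open(name+".pkl","wb"))
    print(s["t"],s["tcp_pos"],s["tool_rot"],"cam at",tcw); return c
E
python3 -c "
from wr import *
wcap('w1')"
```

```text
2.5167 [ 0.41453513 -0.23778594  0.19788822] [ 3.13964003e+00  5.49042563e-04 -1.25695122e+00] cam at [ 0.48809464 -0.21374529  0.34422802]
```

View pics/w1.png

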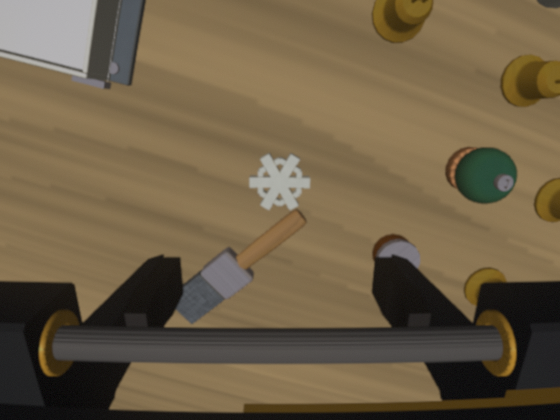

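The wrist view shows the snowflake at (280,182) with one bar along the tool's x. The brush tip at (302,213) is clear of both finger spots. Now I measure.

```bash
python3 - <<'E'
from h import *
np.set_printoptions(precision=4,suppress=True)
c=pickle.load(open("w1.pkl","rb")); C=cloud(c)
I=c["frame"].astype(float)
m=np.zeros(I.shape[:2],bool); m[145:220,240:320]=True
m&=(I.min(2)>150)
v,u=np.nonzero(m); print(len(u),u.min(),u.max(),v.min(),v.max())
W=onplane(c,np.c_[u,v],.012)
print("ctr",W.mean(0), cv2.minAreaRect((W[:,:2]*1000).astype(np.float32)))
best=None
m2=np.zeros(I.shape[:2],bool); m2[140:208,235:325]=True
v,u=np.nonzero(m2); W=onplane(c,np.c_[u,v],.012); br=I[v,u,2]
for th in np.radians(np.arange(-30,10,1.)):
  for x in np.arange(.408,.427,.001):
    for y in np.arange(-.247,-.226,.001):
      d=W[:,:2]-[x,y]; ins=np.zeros(len(d),bool)
      for k in range(3):
        a=th+k*np.pi/3; ins|=(abs(d@[np.cos(a),np.sin(a)])<.029)&(abs(d@[-np.sin(a),np.cos(a)])<.005)
      sc=br[ins].mean()-br[~ins].mean()
      if best is None or sc>best[0]: best=(sc,np.degrees(th),x,y)
print(best)
for uv in [(280,182),(485,175),(270,230),(60,40)]: print(uv,C[uv[1],uv[0]])
E
```

```text
1641 250 308 155 208
ctr [ 0.4174 -0.2383  0.012 ] ((417.14593505859375, -238.28741455078125), (52.00065231323242, 55.8428840637207), 18.007312774658203)
(np.float64(74.7405214014077), np.float64(-12.000000000000002), np.float64(0.417), np.float64(-0.239))
(280, 182) [ 0.4176 -0.2392  0.0122]
(485, 175) [ 0.4868 -0.3994  0.055 ]
(270, 230) [ 0.3683 -0.2448  0.0135]
(60, 40) [ 0.4807 -0.0141  0.0138]
```

Call:
{"name": "jog_arm", "arguments": {"rows": [[[1, -2, 40], 0, 80], [[0, 0, 40], 0, 80], [[0, 0, 40], 0, 78], [[0, 0, 40], 0, 78], [[0, 0, 0], 0, 78]]}}

```text
t: 2.98
tcp_pos: [0.4147, -0.2325, 0.0324]
tool_rot: [3.135, 0.011, -1.251]
force: [-0.7, 1.0, -0.2]
width: 0.078
```

Call:
{"name": "jog_arm", "arguments": {"rows": [[[0, 0, 18], 0, 78], [[0, 0, 12], 0, 78], [[0, 0, 0], 0, 78], [[0, 0, 0], 0, 78]]}}

```text
t: 3.32
tcp_pos: [0.4187, -0.2361, 0.0105]
tool_rot: [-3.14, -0.001, -1.252]
force: [-0.4, 0.0, 0.6]
width: 0.0776
```

Call:
{"name": "jog_arm", "arguments": {"rows": [[[1, 2, 6], 0, 78], [[0, 0, 0], 0, 78], [[0, 0, 0], 0, 78]]}}

```text
t: 3.57
tcp_pos: [0.4165, -0.2384, 0.0036]
tool_rot: [-3.141, -0.001, -1.254]
force: [-0.0, -0.5, -0.3]
width: 0.0782
```

Call:
{"name": "jog_arm", "arguments": {"rows": [[[0, 0, 0], 0, 50], [[0, 0, 0], 0, 50], [[0, 0, 0], 0, 50], [[0, 0, 0], 0, 50], [[0, 0, 0], 0, 50]]}}

```text
t: 3.98
tcp_pos: [0.4162, -0.2383, 0.0029]
tool_rot: [-3.141, -0.0, -1.254]
force: [0.2, 0.3, 3.0]
width: 0.0571
```

Call:
{"name": "jog_arm", "arguments": {"rows": [[[0, 0, -5], 0, 50], [[0, 0, -20], 0, 50], [[0, 0, -30], 0, 50], [[0, 0, -35], 0, 50], [[0, 0, -35], 0, 50]]}}

```text
t: 4.4
tcp_pos: [0.4154, -0.2377, 0.1289]
tool_rot: [3.141, 0.002, -1.254]
force: [1.0, -0.4, -1.2]
width: 0.0572
```

```bash
python3 -c "
from wr import *
wcap('w2')
from plan import *
a=np.radians(2.5);R=np.array([[np.cos(a),-np.sin(a)],[np.sin(a),np.cos(a)]])
for n,l in dict(snow=(-.038,-.040),bell=(.045,-.035),baub=(0,.040)).items(): print(n,np.array([.555,.018])+R@l)
"
```

```text
4.4 [ 0.41535985 -0.23772227  0.12891465] [ 3.14066692e+00  1.93152868e-03 -1.25444135e+00] cam at [ 0.48878044 -0.21373716  0.27533284]
snow [ 0.51878094 -0.02361947]
bell [ 0.60148385 -0.01500382]
baub [0.55325522 0.05796193]
```

View pics/w2.png

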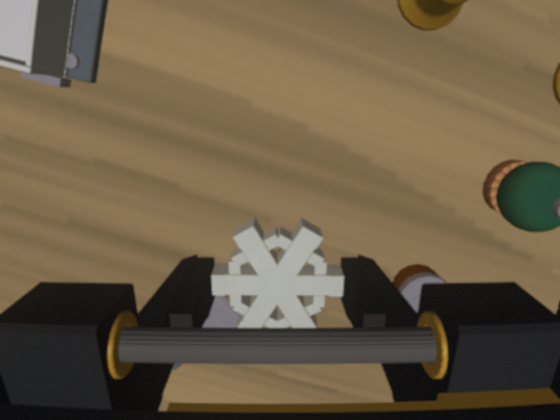

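The snowflake is held between the pads at (278,280).

```bash
python3 -c "
from plan import *
plan([[.5188,-.0236,.13]],11,0.044)"
```

```text
[[[-16, -15, 0], np.float64(-0.118)], [[-14, -16, 1], np.float64(-0.118)], [[-12, -18, 0], np.float64(-0.118)], [[-9, -20, 1], np.float64(-0.118)], [[-8, -20, 0], np.float64(-0.118)]]
[[[-4, -21, 0], np.float64(-0.118)], [[-3, -22, 1], np.float64(-0.118)], [[0, -21, 0], np.float64(-0.118)], [[3, -22, 0], np.float64(-0.118)], [[5, -21, 1], np.float64(-0.118)]]
[[[8, -20, 0], np.float64(-0.118)]]
end [ 0.51869227 -0.02373015  0.13018427] 0.043030905426778454
```

Call:
{"name": "jog_arm", "arguments": {"rows": [[[-16, -15, 0], -0.118, 50], [[-14, -16, 0], -0.118, 50], [[-12, -18, 0], -0.118, 50], [[-9, -20, 0], -0.118, 50], [[-8, -20, 0], -0.118, 50]]}}

```text
t: 4.87
tcp_pos: [0.4619, -0.1389, 0.128]
tool_rot: [-3.141, -0.0, -0.658]
force: [-0.2, -0.7, -0.2]
width: 0.0573
```

Call:
{"name": "jog_arm", "arguments": {"rows": [[[-4, -21, 0], -0.118, 50], [[-3, -22, 0], -0.118, 50], [[0, -21, 0], -0.118, 50], [[3, -22, 0], -0.118, 50], [[5, -21, 0], -0.118, 50]]}}

```text
t: 5.28
tcp_pos: [0.5074, -0.0407, 0.1278]
tool_rot: [3.142, 0.0, -0.068]
force: [0.6, 0.9, -0.8]
width: 0.0573
```

Call:
{"name": "jog_arm", "arguments": {"rows": [[[8, -20, 0], -0.118, 50], [[0, 0, 20], 0, 50], [[0, 0, 20], 0, 50], [[0, 0, 0], 0, 50], [[0, 0, 0], 0, 50]]}}

```text
t: 5.7
tcp_pos: [0.5157, -0.0226, 0.0873]
tool_rot: [3.142, 0.003, 0.044]
force: [0.1, -0.4, -0.1]
width: 0.0577
```

```bash
python3 -c "
from wr import *
wcap('w3')"
```

```text
5.7 [ 0.51573972 -0.02261989  0.08727416] [3.14150656e+00 2.80277333e-03 4.37587174e-02] cam at [0.51346446 0.05413641 0.23375618]
```

View pics/w3.png

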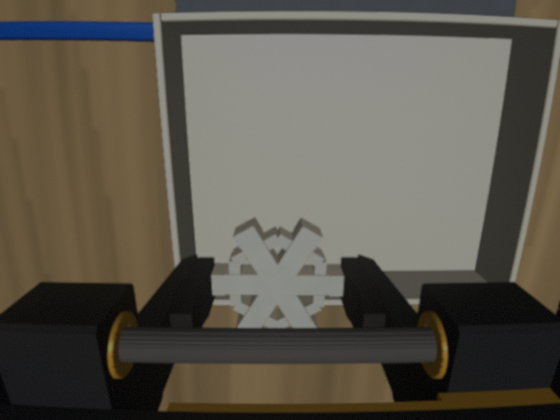

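```bash
python3 - <<'E'
from h import *
np.set_printoptions(precision=4,suppress=True)
c=pickle.load(open("w3.pkl","rb")); C=cloud(c)
print(onplane(c,[(183,38),(508,40),(480,270),(195,270)],.014))
print(onplane(c,[(158,18),(556,24)],.052))
print(C[150,300],C[283,280])
E
```

```text
[[ 0.4572  0.0875  0.014 ]
 [ 0.647   0.0971  0.014 ]
 [ 0.66   -0.0512  0.014 ]
 [ 0.4612 -0.0593  0.014 ]]
[[0.4551 0.0903 0.052 ]
 [0.6475 0.0994 0.052 ]]
[0.5282 0.0261 0.0153] [ 0.5176 -0.0207  0.0974]
```

Call:
{"name": "jog_arm", "arguments": {"rows": [[[6, 0, 20], 0, 50], [[0, 0, 20], 0, 50], [[0, 0, 15], 0, 50], [[0, 0, 10], 0, 50], [[0, 0, 0], 0, 50]]}}

```text
t: 6.17
tcp_pos: [0.5222, -0.0225, 0.022]
tool_rot: [3.142, 0.002, 0.044]
force: [-0.0, 0.9, -0.4]
width: 0.0576
```

Call:
{"name": "jog_arm", "arguments": {"rows": [[[0, 0, 2], 0, 50], [[0, 0, 2], 0, 50], [[0, 0, 0], 0, 50], [[0, 0, 0], 0, 50]]}}

```text
t: 6.5
tcp_pos: [0.5233, -0.0222, 0.0194]
tool_rot: [-3.142, -0.001, 0.044]
force: [0.2, 0.3, -0.2]
width: 0.0575
```

Call:
{"name": "jog_arm", "arguments": {"rows": [[[0, 0, 2], 0, 50], [[0, 0, 0], 0, 50], [[0, 0, 0], 0, 50]]}}

```text
t: 6.75
tcp_pos: [0.5232, -0.0222, 0.0169]
tool_rot: [-3.142, -0.001, 0.044]
force: [0.4, 0.1, 0.2]
width: 0.0572
```

Call:
{"name": "jog_arm", "arguments": {"rows": [[[0, 0, 0], 0, 68], [[0, 0, 0], 0, 68], [[0, 0, 0], 0, 68], [[0, 0, -10], 0, 68], [[0, 0, -25], 0, 70]]}}

```text
t: 7.17
tcp_pos: [0.5209, -0.022, 0.0503]
tool_rot: [-3.141, 0.005, 0.044]
force: [0.8, 0.1, 0.5]
width: 0.0698
```

```bash
python3 -c "
from plan import *
plan([[.521,-.03,.15],[.487,-.412,.17]],13,0.6)"
```

```text
[[[0, 3, -37], np.float64(-0.043)], [[0, 3, -37], np.float64(-0.043)], [[-3, 13, -26], np.float64(-0.043)], [[-10, 36, -2], np.float64(-0.043)], [[-11, 36, -2], np.float64(-0.043)]]
[[[-13, 35, -2], np.float64(-0.043)], [[-14, 34, -2], np.float64(-0.043)], [[-15, 34, -2], np.float64(-0.043)], [[-17, 33, -2], np.float64(-0.043)], [[-19, 32, -2], np.float64(-0.043)]]
[[[-20, 32, -2], np.float64(-0.043)], [[-21, 30, -2], np.float64(-0.043)], [[-22, 30, -2], np.float64(-0.043)]]
end [ 0.48748675 -0.41202637  0.17033532] 0.6031528844100593
```

Call:
{"name": "jog_arm", "arguments": {"rows": [[[0, 3, -37], -0.043, 75], [[0, 3, -37], -0.043, 80], [[-3, 13, -26], -0.043, 80], [[-10, 36, -2], -0.043, 80], [[-11, 36, -2], -0.043, 80]]}}

```text
t: 7.58
tcp_pos: [0.5166, -0.1155, 0.1584]
tool_rot: [3.14, -0.005, 0.266]
force: [0.2, -0.5, 0.6]
width: 0.0801
```

Call:
{"name": "jog_arm", "arguments": {"rows": [[[-13, 35, -2], -0.043, 80], [[-14, 34, -2], -0.043, 80], [[-15, 34, -2], -0.043, 80], [[-17, 33, -2], -0.043, 80], [[-19, 32, -2], -0.043, 80]]}}

```text
t: 8.0
tcp_pos: [0.4979, -0.3028, 0.1666]
tool_rot: [3.141, 0.0, 0.476]
force: [0.4, -0.1, 0.3]
width: 0.08
```

Call:
{"name": "jog_arm", "arguments": {"rows": [[[-20, 32, -2], -0.043, 80], [[-21, 30, -2], -0.043, 80], [[-22, 30, -2], -0.043, 80], [[0, 0, 0], 0, 80], [[0, 0, 0], 0, 80]]}}

```text
t: 8.42
tcp_pos: [0.4874, -0.4154, 0.1721]
tool_rot: [3.14, 0.001, 0.597]
force: [-0.2, 0.5, 0.3]
width: 0.0799
```

```bash
python3 -c "
from wr import *
c=wcap('w4')
from scipy.optimize import least_squares
C=cloud(c); P=C[c['range_z']>0]
q=P[(np.hypot(P[:,0]-.487,P[:,1]+.412)<.035)&(P[:,2]>.03)&(P[:,2]<.057)]
s=least_squares(lambda p:np.linalg.norm(q-p,axis=1)-.026,[.487,-.413,.033],loss='soft_l1',f_scale=.002); print(s.x,len(q),np.std(s.fun))
"
```

```text
8.4167 [ 0.48741183 -0.41539843  0.17208127] [3.14035365e+00 1.47654550e-03 5.97241212e-01] cam at [ 0.44521503 -0.35154346  0.31847554]
[ 0.48675314 -0.41282738  0.03332957] 2438 0.00045590557368819075
```

View pics/w4.png

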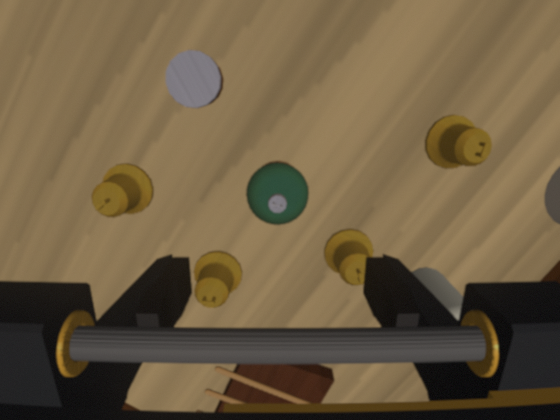

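Call:
{"name": "jog_arm", "arguments": {"rows": [[[0, 0, 30], 0, 80], [[0, 0, 40], 0, 80], [[0, 0, 25], 0, 80], [[0, 0, 0], 0, 80], [[0, 0, 0], 0, 80]]}}

```text
t: 8.88
tcp_pos: [0.4894, -0.4097, 0.0762]
tool_rot: [-3.138, 0.0, 0.605]
force: [0.1, -0.4, 0.9]
width: 0.08
```

Call:
{"name": "jog_arm", "arguments": {"rows": [[[-1, 0, 25], 0, 80], [[0, 0, 25], 0, 80], [[0, 0, 12], 0, 80], [[0, 0, 0], 0, 80], [[0, 0, 0], 0, 80]]}}

```text
t: 9.3
tcp_pos: [0.4894, -0.4127, 0.016]
tool_rot: [3.14, -0.001, 0.604]
force: [-0.3, 0.5, 1.0]
width: 0.0802
```

Call:
{"name": "jog_arm", "arguments": {"rows": [[[0, 0, 0], 0, 70], [[0, 0, 0], 0, 62]]}}

```text
t: 9.47
tcp_pos: [0.4897, -0.4135, 0.0166]
tool_rot: [3.139, -0.001, 0.603]
force: [0.5, 0.7, 0.9]
width: 0.0687
```

Call:
{"name": "jog_arm", "arguments": {"rows": [[[-2, -2, 2], 0, 62], [[0, 0, 0], 0, 62], [[0, 0, 0], 0, 45], [[0, 0, 0], 0, 45], [[0, 0, 0], 0, 45]]}}

```text
t: 9.88
tcp_pos: [0.4857, -0.4124, 0.0128]
tool_rot: [3.141, 0.0, 0.603]
force: [-0.8, -0.5, 2.7]
width: 0.05
```

Call:
{"name": "jog_arm", "arguments": {"rows": [[[0, 0, 0], 0, 45], [[0, 0, 0], 0, 45]]}}

```text
t: 10.05
tcp_pos: [0.4856, -0.4123, 0.0128]
tool_rot: [3.142, 0.0, 0.603]
force: [-0.1, 1.3, 2.1]
width: 0.0502
```

Call:
{"name": "jog_arm", "arguments": {"rows": [[[0, 0, -5], 0, 45], [[0, 0, -15], 0, 45], [[0, 0, -30], 0, 45], [[0, 0, -35], 0, 45], [[0, 0, -30], 0, 45]]}}

```text
t: 10.47
tcp_pos: [0.486, -0.4122, 0.1304]
tool_rot: [3.141, -0.001, 0.603]
force: [0.7, -1.0, -0.1]
width: 0.0497
```

```bash
python3 -c "
from wr import *
c=wcap('w5')
from plan import *
plan([[.52,-.2,.135],[.554,.0565,.135]],15,0.044,([.4857,-.4124,.128],.603))
"
```

```text
10.4667 [ 0.48602189 -0.41220507  0.13044924] [ 3.14066435e+00 -6.20356049e-04  6.03200846e-01] cam at [ 0.44322191 -0.34881754  0.27686741]
[[[22, -23, -1], 0.037], [[21, -23, -1], 0.037], [[20, -25, -1], 0.037], [[19, -25, -1], 0.037], [[18, -26, -1], 0.037]]
[[[18, -26, -1], 0.037], [[16, -27, -1], 0.037], [[14, -28, 0], 0.037], [[14, -29, 0], 0.037], [[12, -29, 0], 0.037]]
[[[11, -30, 0], 0.037], [[10, -30, 0], 0.037], [[9, -30, 0], 0.037], [[8, -30, 0], 0.037], [[7, -31, 0], 0.037]]
end [0.55386436 0.05621613 0.135     ] 0.04800000000000005
```

View pics/w5.png

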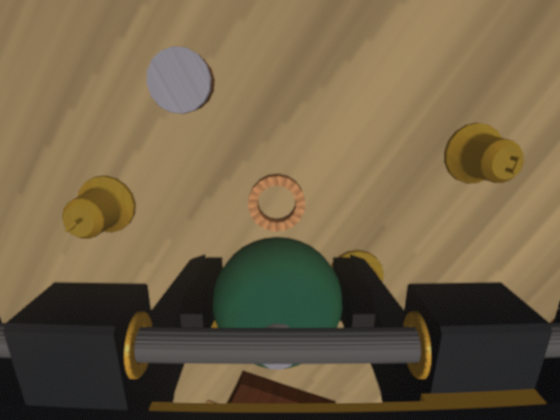

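The bauble is held, centred at (278,290), and the ring stayed at (277,203). I will set it slightly further from the lamp, at tray y ≈ +18 mm, so the wrist camera stays clear of the lamp.

Call:
{"name": "jog_arm", "arguments": {"rows": [[[22, -23, -1], 0.037, 45], [[21, -23, -1], 0.037, 45], [[20, -25, -1], 0.037, 45], [[19, -25, -1], 0.037, 45], [[18, -26, -1], 0.037, 45]]}}

```text
t: 10.93
tcp_pos: [0.511, -0.2548, 0.1338]
tool_rot: [3.141, -0.001, 0.416]
force: [0.5, -0.4, -0.9]
width: 0.0503
```

Call:
{"name": "jog_arm", "arguments": {"rows": [[[18, -26, -1], 0.037, 45], [[16, -27, -1], 0.037, 45], [[14, -28, 0], 0.037, 45], [[14, -29, 0], 0.037, 45], [[12, -29, 0], 0.037, 45]]}}

```text
t: 11.35
tcp_pos: [0.5339, -0.0981, 0.1357]
tool_rot: [-3.141, -0.002, 0.232]
force: [0.5, -0.1, -0.4]
width: 0.0502
```

Call:
{"name": "jog_arm", "arguments": {"rows": [[[11, -30, 0], 0.037, 45], [[10, -30, 0], 0.037, 45], [[9, -30, 0], 0.037, 45], [[8, -25, 0], 0.037, 45], [[6, -16, 0], 0.037, 45]]}}

```text
t: 11.77
tcp_pos: [0.555, 0.0411, 0.1356]
tool_rot: [-3.139, -0.001, 0.051]
force: [1.1, 0.3, -0.4]
width: 0.0498
```

Call:
{"name": "jog_arm", "arguments": {"rows": [[[0, 0, 20], 0, 45], [[0, 0, 20], 0, 45], [[0, 0, 0], 0, 45], [[0, 0, 0], 0, 45]]}}

```text
t: 12.1
tcp_pos: [0.5543, 0.0365, 0.0949]
tool_rot: [-3.141, 0.001, 0.048]
force: [-1.1, -0.1, 0.1]
width: 0.05
```

```bash
python3 -c "
from wr import *
c=wcap('w6')
c=eyes.capture('side'); cv2.imwrite('pics/side1.png',cv2.resize(c['frame'][80:280,180:400,::-1],None,fx=3,fy=3))
"
```

```text
12.1 [0.55426195 0.03651446 0.09485493] [-3.14124670e+00  1.32472221e-03  4.80650353e-02] cam at [0.55144573 0.11318403 0.24137039]
```

View pics/w6.png

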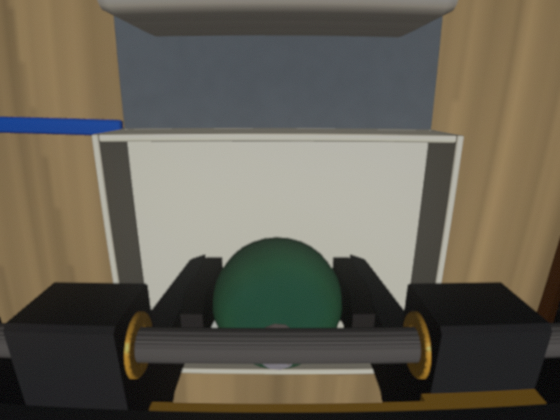

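View pics/side1.png

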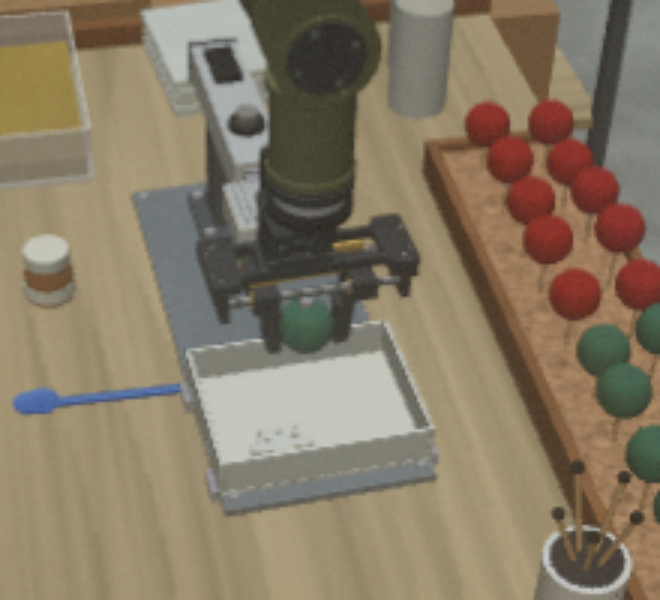

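Call:
{"name": "jog_arm", "arguments": {"rows": [[[0, 0, 20], 0, 45], [[0, 0, 20], 0, 45], [[0, 0, 20], 0, 45], [[0, 0, 8], 0, 45], [[0, 0, 0], 0, 45]]}}

```text
t: 12.62
tcp_pos: [0.5543, 0.0361, 0.0261]
tool_rot: [-3.141, 0.002, 0.048]
force: [-1.0, 0.6, 0.2]
width: 0.0505
```

Call:
{"name": "jog_arm", "arguments": {"rows": [[[0, 0, 3], 0, 45], [[0, 0, 2], 0, 45], [[0, 0, 0], 0, 45], [[0, 0, 0], 0, 45]]}}

```text
t: 12.95
tcp_pos: [0.5553, 0.0364, 0.0225]
tool_rot: [-3.141, -0.001, 0.048]
force: [-0.1, -0.3, -0.4]
width: 0.0505
```

Call:
{"name": "jog_arm", "arguments": {"rows": [[[0, 0, 2], 0, 45], [[0, 0, 0], 0, 45], [[0, 0, 0], 0, 45]]}}

```text
t: 13.2
tcp_pos: [0.5549, 0.0365, 0.0199]
tool_rot: [-3.142, -0.0, 0.048]
force: [-0.6, -0.9, 0.4]
width: 0.0501
```

Within about 1 mm of the floor. I'll lower 1 mm more and release slowly.

Call:
{"name": "jog_arm", "arguments": {"rows": [[[0, 0, 1], 0, 45], [[0, 0, 0], 0, 51], [[0, 0, 0], 0, 53], [[0, 0, 0], 0, 56], [[0, 0, 0], 0, 62]]}}

```text
t: 13.62
tcp_pos: [0.5547, 0.0364, 0.0186]
tool_rot: [-3.142, 0.0, 0.048]
force: [0.3, 1.0, -0.1]
width: 0.0606
```

Call:
{"name": "jog_arm", "arguments": {"rows": [[[0, 0, 0], 0, 68], [[0, 0, -10], 0, 72], [[0, 0, -25], 0, 72], [[0, 0, -40], 0, 72], [[0, 0, -40], 0, 75]]}}

```text
t: 14.03
tcp_pos: [0.5537, 0.0363, 0.1347]
tool_rot: [3.142, 0.003, 0.048]
force: [1.0, -0.1, 1.0]
width: 0.075
```

```bash
python3 -c "
from wr import *
from plan import *
c=eyes.capture('side'); cv2.imwrite('pics/side2.png',cv2.resize(c['frame'][80:280,180:400,::-1],None,fx=3,fy=3))
plan([[.56,0,.15],[.592,-.292,.17]],12,0.044)
"
```

```text
[[[0, 27, -6], np.float64(0.0)], [[1, 27, -3], np.float64(0.0)], [[2, 28, -2], np.float64(0.0)], [[1, 27, -2], np.float64(0.0)], [[2, 28, -2], np.float64(0.0)]]
[[[2, 27, -1], np.float64(0.0)], [[2, 28, -2], np.float64(0.0)], [[1, 27, -2], np.float64(0.0)], [[2, 28, -2], np.float64(0.0)], [[2, 27, -2], np.float64(0.0)]]
[[[1, 28, -2], np.float64(0.0)], [[2, 28, -2], np.float64(0.0)]]
end [ 0.59194047 -0.29248613  0.17029623] 0.0471714526719933
```

View pics/side2.png

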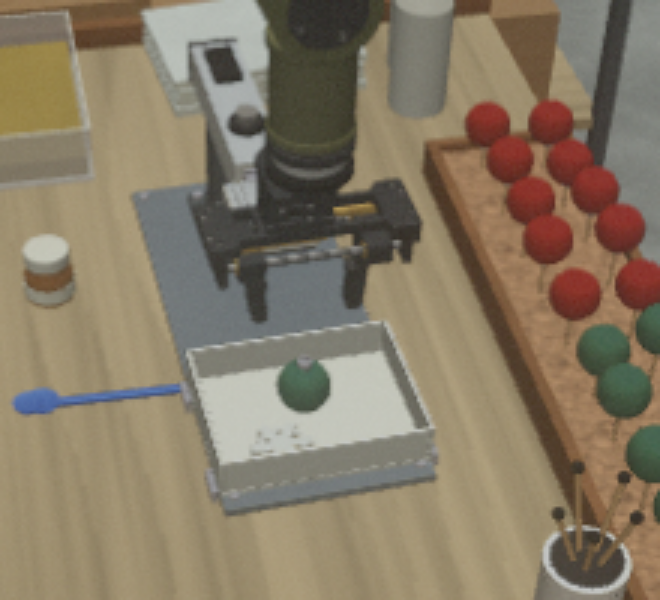

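```bash
python3 - <<'E'
from h import *
np.set_printoptions(precision=3,suppress=True)
for n in("side","scene"):
    c=pickle.load(open(n+"0.pkl","rb")); P=cloud(c).reshape(-1,3)
    for (x,y,z0,z1) in [(.69,-.28,.03,.08),(.69,-.28,.088,.2),(.67,-.42,.03,.2)]:
        m=(np.hypot(P[:,0]-x,P[:,1]-y)<.085)&(P[:,2]>z0)&(P[:,2]<z1); q=P[m]; print(n,m.sum(),q.min(0),q.max(0),q.mean(0))
E
```

```text
side 424 [ 0.607 -0.306  0.03 ] [ 0.774 -0.236  0.08 ] [ 0.725 -0.277  0.052]
side 407 [ 0.695 -0.289  0.088] [ 0.765 -0.217  0.171] [ 0.731 -0.252  0.12 ]
side 595 [ 0.586 -0.441  0.03 ] [ 0.689 -0.394  0.13 ] [ 0.659 -0.425  0.078]
scene 334 [ 0.605 -0.306  0.03 ] [ 0.775 -0.221  0.08 ] [ 0.749 -0.272  0.053]
scene 455 [ 0.695 -0.289  0.088] [ 0.762 -0.219  0.171] [ 0.731 -0.254  0.115]
scene 562 [ 0.585 -0.441  0.03 ] [ 0.688 -0.395  0.13 ] [ 0.665 -0.42   0.078]
```

The bauble stands upright in the tray. I'll grip the bell at yaw ≈ 1.0 so the gripper body keeps clear of the brush pot.

```bash
python3 -c "
from plan import *
plan([[.56,0,.15],[.592,-.292,.16]],13,1.0)
"
```

```text
[[[0, 25, -5], np.float64(-0.073)], [[-1, 25, -3], np.float64(-0.073)], [[-2, 25, -1], np.float64(-0.073)], [[-4, 26, -1], np.float64(-0.073)], [[-6, 24, -1], np.float64(-0.073)]]
[[[-8, 25, -1], np.float64(-0.073)], [[-9, 23, -1], np.float64(-0.073)], [[-11, 23, 0], np.float64(-0.073)], [[-13, 22, -1], np.float64(-0.073)], [[-14, 21, -1], np.float64(-0.073)]]
[[[-16, 20, -1], np.float64(-0.073)], [[-17, 19, -1], np.float64(-0.073)], [[-19, 18, -1], np.float64(-0.073)]]
end [ 0.59200964 -0.29259014  0.16029623] 0.996171452671993
```

Call:
{"name": "jog_arm", "arguments": {"rows": [[[0, 25, -5], -0.073, 75], [[-1, 25, -3], -0.073, 75], [[-2, 25, -1], -0.073, 75], [[-4, 26, -1], -0.073, 75], [[-6, 24, -1], -0.073, 75]]}}

```text
t: 14.5
tcp_pos: [0.5663, -0.0907, 0.1454]
tool_rot: [3.141, -0.001, 0.417]
force: [0.3, -0.7, 0.5]
width: 0.0754
```

Call:
{"name": "jog_arm", "arguments": {"rows": [[[-8, 25, -1], -0.073, 70], [[-9, 23, -1], -0.073, 70], [[-11, 23, 0], -0.073, 70], [[-13, 22, -1], -0.073, 70], [[-14, 21, -1], -0.073, 70]]}}

```text
t: 14.92
tcp_pos: [0.5797, -0.2172, 0.1491]
tool_rot: [3.141, 0.0, 0.781]
force: [0.7, 0.3, -0.8]
width: 0.0699
```

Call:
{"name": "jog_arm", "arguments": {"rows": [[[-16, 20, -1], -0.073, 70], [[-17, 19, -1], -0.073, 70], [[-19, 18, -1], -0.073, 70], [[0, 0, 0], 0, 70], [[0, 0, 0], 0, 70]]}}

```text
t: 15.33
tcp_pos: [0.5878, -0.2949, 0.1518]
tool_rot: [3.141, 0.001, 0.992]
force: [-0.4, 0.8, -0.8]
width: 0.0699
```

```bash
python3 -c "
from wr import *
c=wcap('w7')
from scipy.optimize import least_squares
C=cloud(c); P=C[c['range_z']>0]
q=P[(np.hypot(P[:,0]-.592,P[:,1]+.292)<.022)&(P[:,2]>.044)&(P[:,2]<.052)]
print('top',q.mean(0),q.min(0),q.max(0),len(q))
q=P[(np.hypot(P[:,0]-.592,P[:,1]+.292)<.035)&(P[:,2]>.0035)&(P[:,2]<.012)]
print('lip',cv2.minEnclosingCircle((q[:,:2]*1000).astype(np.float32)),len(q))
q=P[(np.hypot(P[:,0]-.592,P[:,1]+.292)<.03)&(P[:,2]>.018)&(P[:,2]<.04)]
s=least_squares(lambda p:np.hypot(q[:,0]-p[0],q[:,1]-p[1])-.016,[.592,-.292],loss='soft_l1',f_scale=.002); print('body',s.x,len(q),np.std(s.fun))
"
```

```text
15.3333 [ 0.5878164  -0.29494144  0.15179779] [3.14103037e+00 9.64141575e-04 9.92474072e-01] cam at [ 0.52455739 -0.25258946  0.29824393]
top [ 0.59151436 -0.29126776  0.0474571 ] [ 0.57925518 -0.30509699  0.04402326] [ 0.6057892  -0.27853936  0.05178857] 853
lip ((592.6793212890625, -291.8604431152344), 23.945985794067383) 725
body [ 0.59319057 -0.2920747 ] 300 0.00032603953855366903
```

View pics/w7.png

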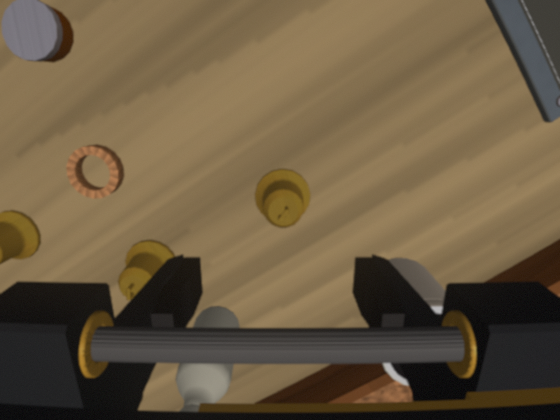

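Bell body at (0.593, -0.292) and lip radius 23.9 mm, which matches the given size. It appears at px (283,200).

Call:
{"name": "jog_arm", "arguments": {"rows": [[[4, 2, 30], 0, 65], [[0, 0, 30], 0, 65], [[0, 0, 25], 0, 65], [[0, 0, 0], 0, 65], [[0, 0, 0], 0, 65]]}}

```text
t: 15.8
tcp_pos: [0.5919, -0.288, 0.066]
tool_rot: [-3.138, -0.0, 0.999]
force: [0.5, -0.3, 0.0]
width: 0.0652
```

Call:
{"name": "jog_arm", "arguments": {"rows": [[[0, 0, 0], 0, 65], [[0, 0, 0], 0, 65]]}}

```text
t: 15.97
tcp_pos: [0.594, -0.2901, 0.0688]
tool_rot: [3.138, -0.001, 0.997]
force: [0.2, -0.5, -0.1]
width: 0.0648
```

Call:
{"name": "jog_arm", "arguments": {"rows": [[[-2, 0, 20], 0, 62], [[0, 0, 20], 0, 62], [[0, 0, 9], 0, 60], [[0, 0, 0], 0, 60], [[0, 0, 0], 0, 60]]}}

```text
t: 16.38
tcp_pos: [0.592, -0.2918, 0.0185]
tool_rot: [3.141, -0.0, 0.997]
force: [-0.4, -0.4, 0.4]
width: 0.0601
```

Call:
{"name": "jog_arm", "arguments": {"rows": [[[0, 0, 0], 0, 50]]}}

```text
t: 16.47
tcp_pos: [0.5925, -0.2922, 0.0192]
tool_rot: [3.139, -0.001, 0.997]
force: [0.5, -0.2, 0.3]
width: 0.0552
```

Call:
{"name": "jog_arm", "arguments": {"rows": [[[0, 0, 0], 0, 40], [[0, 0, 0], 0, 25], [[0, 0, 0], 0, 25], [[0, 0, 0], 0, 25], [[0, 0, 0], 0, 25]]}}

```text
t: 16.88
tcp_pos: [0.5917, -0.292, 0.0183]
tool_rot: [3.141, -0.0, 0.997]
force: [-0.2, 0.4, 4.0]
width: 0.0311
```

Call:
{"name": "jog_arm", "arguments": {"rows": [[[0, 0, 0], 0, 25], [[0, 0, -5], 0, 25], [[0, 0, -15], 0, 25], [[0, 0, -30], 0, 25], [[0, 0, -35], 0, 25]]}}

```text
t: 17.3
tcp_pos: [0.5898, -0.2911, 0.1025]
tool_rot: [-3.137, 0.001, 0.997]
force: [0.7, -0.0, -1.1]
width: 0.0312
```

Call:
{"name": "jog_arm", "arguments": {"rows": [[[0, 0, -30], 0, 25], [[0, 0, 0], 0, 25]]}}

```text
t: 17.47
tcp_pos: [0.5955, -0.2934, 0.1402]
tool_rot: [3.13, -0.003, 0.997]
force: [1.3, -1.1, -0.1]
width: 0.0311
```

```bash
python3 -c "
from wr import *
from plan import *
c=wcap('w8')
a=np.radians(2.6);R=np.array([[np.cos(a),-np.sin(a)],[np.sin(a),np.cos(a)]])
t=np.array([.555,.018])+R@[.050,-.035]; print(t)
plan([[*t,.135]],13,0.044)
"
```

```text
17.4667 [ 0.59548728 -0.29335143  0.1402209 ] [ 3.12973609e+00 -2.59410901e-03  9.96541048e-01] cam at [ 0.53039791 -0.25080112  0.28579422]
[ 0.60653623 -0.01469582]
[[[18, -11, 0], np.float64(0.073)], [[18, -12, 0], np.float64(0.073)], [[17, -13, 1], np.float64(0.073)], [[16, -15, 0], np.float64(0.073)], [[14, -16, 0], np.float64(0.073)]]
[[[14, -16, 0], np.float64(0.073)], [[12, -18, 0], np.float64(0.073)], [[11, -18, 0], np.float64(0.073)], [[9, -19, 1], np.float64(0.073)], [[8, -20, 0], np.float64(0.073)]]
[[[7, -21, 0], np.float64(0.073)], [[5, -20, 0], np.float64(0.073)], [[3, -22, 0], np.float64(0.073)]]
end [ 0.60627959 -0.01431527  0.13526483] 0.04765319671693877
```

View pics/w8.png

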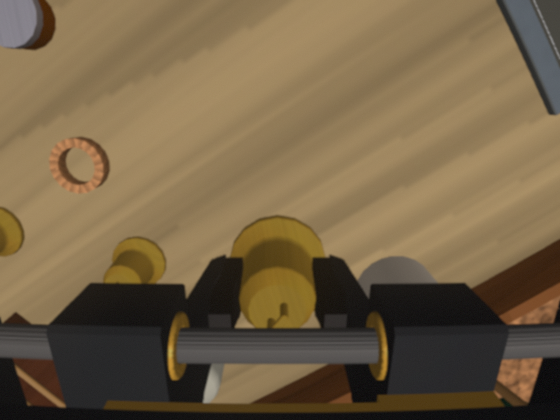

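The bell is held upright at (278,270).

Call:
{"name": "jog_arm", "arguments": {"rows": [[[18, -11, 0], 0.073, 25], [[18, -12, 0], 0.073, 25], [[17, -13, 0], 0.073, 25], [[16, -15, 0], 0.073, 25], [[14, -16, 0], 0.073, 25]]}}

```text
t: 17.93
tcp_pos: [0.5948, -0.1833, 0.1318]
tool_rot: [-3.14, 0.001, 0.628]
force: [-0.1, 1.0, -1.1]
width: 0.0315
```

Call:
{"name": "jog_arm", "arguments": {"rows": [[[14, -16, 0], 0.073, 25], [[12, -18, 0], 0.073, 25], [[11, -18, 0], 0.073, 25], [[9, -19, 0], 0.073, 25], [[8, -20, 0], 0.073, 25]]}}

```text
t: 18.35
tcp_pos: [0.6, -0.0772, 0.1318]
tool_rot: [-3.141, 0.002, 0.263]
force: [0.1, 0.4, -1.1]
width: 0.0316
```

Call:
{"name": "jog_arm", "arguments": {"rows": [[[7, -21, 0], 0.073, 25], [[5, -20, 0], 0.073, 25], [[3, -22, 0], 0.073, 25], [[0, 0, 0], 0, 25], [[0, 0, 0], 0, 25]]}}

```text
t: 18.77
tcp_pos: [0.6028, -0.0114, 0.1319]
tool_rot: [-3.141, 0.002, 0.052]
force: [-0.7, -0.0, -1.2]
width: 0.0311
```

```bash
python3 -c "
from wr import *
c=wcap('w9')
c=eyes.capture('side'); cv2.imwrite('pics/side3.png',cv2.resize(c['frame'][80:280,180:400,::-1],None,fx=3,fy=3))
"
```

```text
18.7667 [ 0.60279761 -0.01139487  0.13188562] [-3.14083346e+00  2.12147988e-03  5.24009270e-02] cam at [0.59977034 0.06520478 0.27843237]
```

View pics/w9.png

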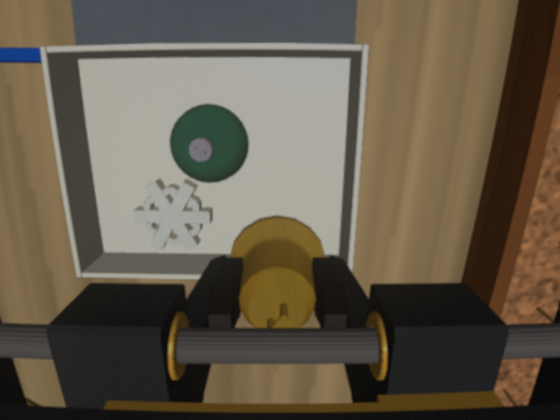

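View pics/side3.png

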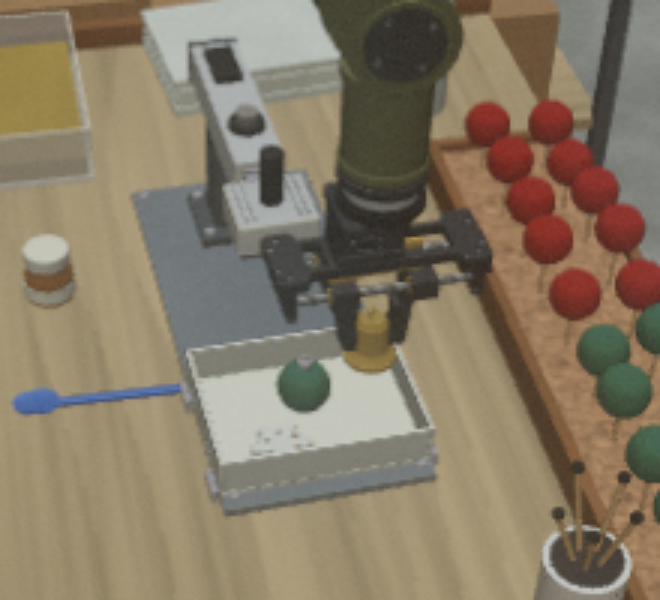

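All is clear: the bauble is at (209,143) and the snowflake at (172,214) in the wrist view, and the bell is above its free spot.

Call:
{"name": "jog_arm", "arguments": {"rows": [[[2, 3, 25], 0, 25], [[0, 0, 30], 0, 25], [[0, 0, 25], 0, 25], [[0, 0, 12], 0, 25], [[0, 0, 0], 0, 25]]}}

```text
t: 19.28
tcp_pos: [0.6035, -0.0179, 0.038]
tool_rot: [3.141, 0.006, 0.046]
force: [-0.5, 0.2, -0.8]
width: 0.0312
```

Call:
{"name": "jog_arm", "arguments": {"rows": [[[0, 0, 4], 0, 25], [[0, 0, 0], 0, 25], [[0, 0, 0], 0, 25]]}}

```text
t: 19.53
tcp_pos: [0.6068, -0.0166, 0.038]
tool_rot: [3.141, -0.002, 0.048]
force: [0.1, -1.0, -0.5]
width: 0.0315
```

Call:
{"name": "jog_arm", "arguments": {"rows": [[[0, 0, 2], 0, 25], [[0, 0, 1], 0, 25], [[0, 0, 0], 0, 25], [[0, 0, 0], 0, 25]]}}

```text
t: 19.87
tcp_pos: [0.6059, -0.0162, 0.034]
tool_rot: [-3.142, -0.0, 0.048]
force: [0.3, -0.3, -0.5]
width: 0.0311
```

Call:
{"name": "jog_arm", "arguments": {"rows": [[[0, 0, 1], 0, 25], [[0, 0, 0], 0, 25], [[0, 0, 0], 0, 25]]}}

```text
t: 20.12
tcp_pos: [0.6057, -0.0162, 0.0326]
tool_rot: [-3.142, 0.0, 0.048]
force: [-0.0, 0.2, -0.6]
width: 0.0313
```

Call:
{"name": "jog_arm", "arguments": {"rows": [[[0, 0, 1], 0, 25], [[0, 0, 0], 0, 25], [[0, 0, 0], 0, 25]]}}

```text
t: 20.37
tcp_pos: [0.6059, -0.0162, 0.0322]
tool_rot: [-3.141, -0.0, 0.048]
force: [-2.5, 0.1, 4.7]
width: 0.0313
```

Call:
{"name": "jog_arm", "arguments": {"rows": [[[0, 0, 0], 0, 33], [[0, 0, 0], 0, 38], [[0, 0, 0], 0, 44], [[0, 0, 0], 0, 48], [[0, 0, 0], 0, 48]]}}

```text
t: 20.78
tcp_pos: [0.6058, -0.0163, 0.0315]
tool_rot: [-3.142, 0.0, 0.048]
force: [-0.8, -0.4, -0.6]
width: 0.0481
```

Call:
{"name": "jog_arm", "arguments": {"rows": [[[0, 0, -10], 0, 48], [[0, 0, -25], 0, 48], [[0, 0, -40], 0, 48], [[0, 0, -40], 0, 48], [[0, 0, -40], 0, 48]]}}

```text
t: 21.2
tcp_pos: [0.6053, -0.0164, 0.1889]
tool_rot: [-3.142, 0.0, 0.048]
force: [0.2, -0.6, 0.3]
width: 0.0482
```

```bash
python3 -c "
from wr import *
from plan import *
c=wcap('w10')
c=eyes.capture('side'); cv2.imwrite('pics/side4.png',cv2.resize(c['frame'][80:280,180:400,::-1],None,fx=3,fy=3))
plan([[.5,.1,.28],[.543,.271,.28]],12,0.044)
"
```

```text
21.2 [ 0.60534198 -0.01636684  0.18887446] [-3.14154517e+00  4.37123191e-04  4.78347484e-02] cam at [0.60241169 0.06034087 0.33536722]
[[[-17, -20, -14], np.float64(0.0)], [[-17, -20, -14], np.float64(0.0)], [[-17, -20, -14], np.float64(0.0)], [[-18, -20, -14], np.float64(0.0)], [[-17, -20, -14], np.float64(0.0)]]
[[[-17, -20, -15], np.float64(0.0)], [[6, -28, -1], np.float64(0.0)], [[9, -28, 0], np.float64(0.0)], [[8, -29, 0], np.float64(0.0)], [[9, -28, 0], np.float64(0.0)]]
[[[9, -29, 0], np.float64(0.0)], [[8, -29, 0], np.float64(0.0)]]
end [0.54256564 0.27139877 0.28006992] 0.0474154573017489
```

View pics/w10.png

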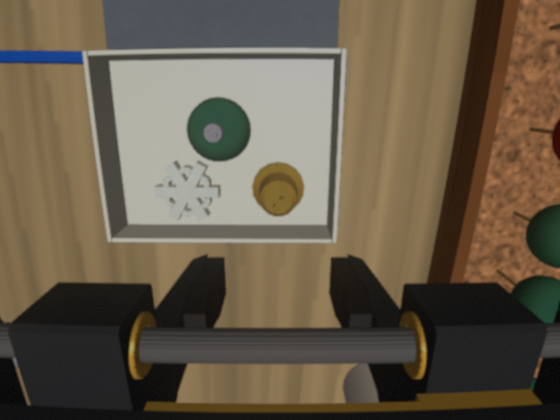

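View pics/side4.png

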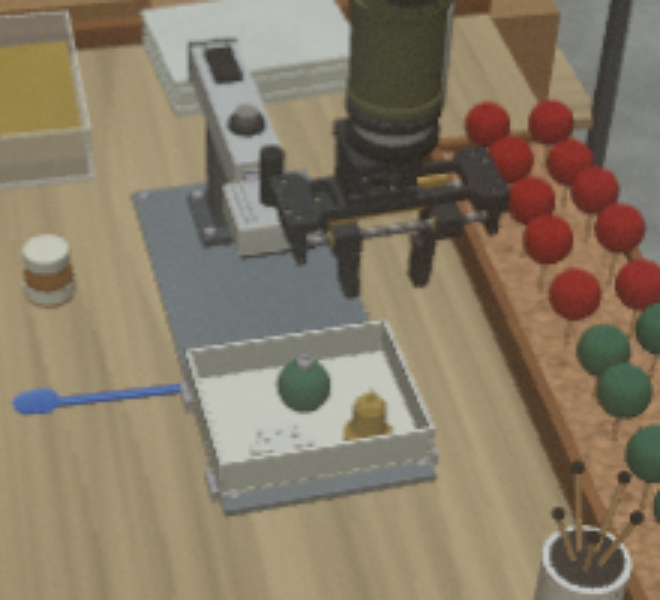

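Three ornaments lie side by side in the tray. In the wrist view the bauble is at (219,129), the snowflake at (187,190) and the bell at (278,188). Next I go to the button with the fingers closed.

Call:
{"name": "jog_arm", "arguments": {"rows": [[[-17, -20, -20], 0, 20], [[-17, -20, -20], 0, 0], [[-17, -20, -20], 0, 0], [[-18, -20, -20], 0, 0], [[-17, -20, -5], 0, 0]]}}

```text
t: 21.72
tcp_pos: [0.5153, 0.0803, 0.2744]
tool_rot: [-3.141, -0.004, 0.048]
force: [0.4, 0.9, -0.2]
width: 0.0166
```

Call:
{"name": "jog_arm", "arguments": {"rows": [[[-17, -20, 0], 0, 0], [[6, -28, 0], 0, 0], [[9, -28, 0], 0, 0], [[8, -29, 0], 0, 0], [[9, -28, 0], 0, 0]]}}

```text
t: 22.13
tcp_pos: [0.5232, 0.2145, 0.2719]
tool_rot: [-3.141, 0.0, 0.048]
force: [0.9, 0.2, -0.4]
width: 0.0003
```

Call:
{"name": "jog_arm", "arguments": {"rows": [[[9, -4, 0], 0, 0], [[8, 0, 0], 0, 0], [[0, 0, 0], 0, 0], [[0, 0, 0], 0, 0]]}}

```text
t: 22.47
tcp_pos: [0.5406, 0.216, 0.2715]
tool_rot: [3.14, 0.001, 0.046]
force: [0.1, -0.6, 0.9]
width: 0.0004
```

```bash
python3 -c "
from wr import *
c=wcap('w11')
"
```

```text
22.4667 [0.54061001 0.21595666 0.27151841] [3.14020002e+00 5.38467019e-04 4.55596700e-02] cam at [0.53785829 0.29288292 0.41790107]
```

View pics/w11.png

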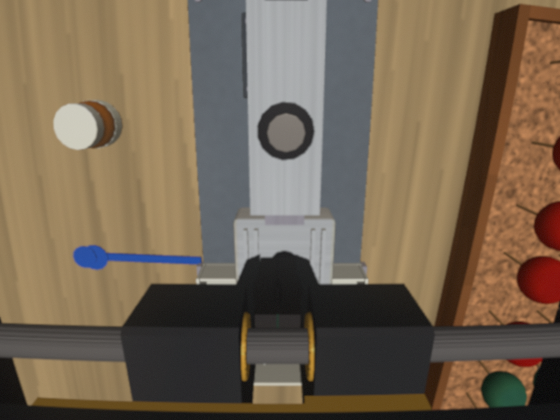

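```bash
python3 -c "
from wr import *
np.set_printoptions(precision=4,suppress=True)
c=pickle.load(open('w11.pkl','rb')); C=cloud(c)
print('btn',C[132,286],onplane(c,[(286,132)],.193))
P=C.reshape(-1,3); m=(P[:,2]>.186)&(P[:,2]<.2)&(np.hypot(P[:,0]-.544,P[:,1]-.271)<.03); print(m.sum(),P[m].mean(0),P[m].min(0),P[m].max(0))
print('mouth?',C[217,285],onplane(c,[(250,215),(322,215)],.174))
print('sleeve edges',onplane(c,[(250,200),(322,200),(248,20),(325,20)],.174))
"
```

```text
btn [0.5441 0.2746 0.1937] [[0.5442 0.2745 0.193 ]]
1146 [0.5442 0.2743 0.1934] [0.5323 0.262  0.186 ] [0.556  0.286  0.1954]
mouth? [0.5476 0.2084 0.1618] [[0.5217 0.2128 0.174 ]
 [0.5739 0.2152 0.174 ]]
sleeve edges [[0.5215 0.2241 0.174 ]
 [0.5729 0.2264 0.174 ]
 [0.5172 0.3416 0.174 ]
 [0.5656 0.3439 0.174 ]]
```

Call:
{"name": "jog_arm", "arguments": {"rows": [[[3, -29, 0], 0, 0], [[3, -29, 0], 0, 0], [[0, 0, 20], 0, 0], [[0, 0, 25], 0, 0], [[0, 0, 15], 0, 0]]}}

```text
t: 22.93
tcp_pos: [0.5425, 0.2749, 0.2101]
tool_rot: [3.14, 0.002, 0.047]
force: [0.7, -0.2, -0.8]
width: 0.0004
```

Call:
{"name": "jog_arm", "arguments": {"rows": [[[0, 0, 4], 0, 0], [[0, 0, 0], 0, 0], [[0, 0, 0], 0, 0]]}}

```text
t: 23.18
tcp_pos: [0.5441, 0.2754, 0.2085]
tool_rot: [-3.141, -0.001, 0.047]
force: [-0.2, 0.4, 0.3]
width: 0.0004
```

Call:
{"name": "jog_arm", "arguments": {"rows": [[[0, 0, 6], 0, 0], [[0, 0, 5], 0, 0], [[0, 0, 4], 0, 0], [[0, 0, 3], 0, 0], [[0, 0, 3], 0, 0]]}}

```text
t: 23.6
tcp_pos: [0.544, 0.2761, 0.1869]
tool_rot: [-3.141, -0.001, 0.048]
force: [0.0, -1.1, 3.3]
width: 0.0005
```

Call:
{"name": "jog_arm", "arguments": {"rows": [[[0, 0, 2], 0, 0], [[0, 0, 0], 0, 0], [[0, 0, 0], 0, 0]]}}

```text
t: 23.85
tcp_pos: [0.544, 0.2761, 0.1855]
tool_rot: [-3.141, -0.001, 0.048]
force: [-1.3, -0.8, 7.3]
width: 0.0003
```

Force is rising, so the button is near its stop. Push a bit more.

Call:
{"name": "jog_arm", "arguments": {"rows": [[[0, 0, 2], 0, 0], [[0, 0, 1], 0, 0], [[0, 0, 0], 0, 0], [[0, 0, 0], 0, 0]]}}

```text
t: 24.18
tcp_pos: [0.544, 0.2762, 0.1853]
tool_rot: [-3.14, -0.002, 0.048]
force: [-6.8, -2.9, 25.3]
width: 0.0004
```

Stopped hard at 0.1853 with 25 N, so the button is fully down. Retreat and open above the knob.

Call:
{"name": "jog_arm", "arguments": {"rows": [[[0, 0, -15], 0, 0], [[0, 0, -30], 0, 20], [[0, 0, -30], 0, 60], [[-2, 30, -5], 0, 60], [[-2, 30, 0], 0, 60]]}}

```text
t: 24.6
tcp_pos: [0.5437, 0.2182, 0.2639]
tool_rot: [-3.138, -0.005, 0.053]
force: [0.5, 0.1, 0.8]
width: 0.0251
```

Call:
{"name": "jog_arm", "arguments": {"rows": [[[2, 20, 0], 0, 60], [[2, 20, 0], 0, 60], [[0, 0, 0], 0, 60], [[0, 0, 0], 0, 60]]}}

```text
t: 24.93
tcp_pos: [0.5486, 0.1752, 0.2616]
tool_rot: [3.142, 0.0, 0.046]
force: [-1.3, 0.9, -0.1]
width: 0.0517
```

```bash
python3 -c "
from wr import *
np.set_printoptions(precision=4,suppress=True)
c=wcap('w12')
C=cloud(c);P=C.reshape(-1,3)
m=(P[:,2]>.21)&(P[:,2]<.222)&(np.hypot(P[:,0]-.548,P[:,1]-.167)<.03)
if m.sum(): print('knob',m.sum(),P[m].mean(0),P[m].min(0),P[m].max(0))
m=(P[:,2]>.18)&(P[:,2]<.19)&(np.hypot(P[:,0]-.544,P[:,1]-.274)<.011); print('btn z',np.median(P[m,2]),m.sum())
"
```

```text
24.9333 [0.5486 0.1752 0.2616] [3.1415 0.0002 0.0455] cam at [0.5458 0.252  0.4081]
knob 1214 [0.5489 0.1707 0.2159] [0.537 0.158 0.21 ] [0.5608 0.1813 0.2182]
btn z 0.18545634477411843 1147
```

View pics/w12.png

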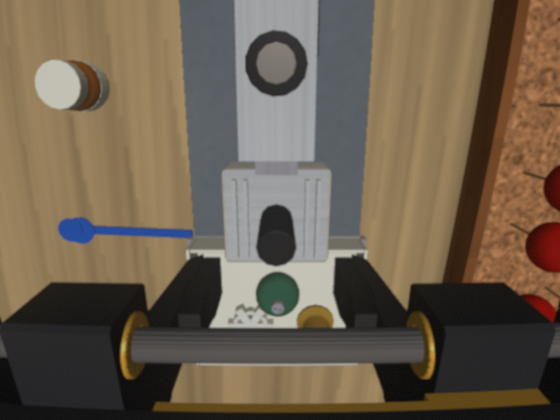

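The button stays down at z ≈ 0.1855. The knob, at (277,235), is centred at (0.549, 0.170).

Call:
{"name": "jog_arm", "arguments": {"rows": [[[0, 5, 0], 0, 60], [[0, 0, 20], 0, 60], [[0, 0, 25], 0, 60], [[0, 0, 25], 0, 60], [[0, 0, 18], 0, 60]]}}

```text
t: 25.4
tcp_pos: [0.5477, 0.1726, 0.1717]
tool_rot: [-3.141, 0.002, 0.05]
force: [-0.7, -0.6, -0.7]
width: 0.06
```

Call:
{"name": "jog_arm", "arguments": {"rows": [[[0, 0, 0], 0, 60], [[0, 0, 0], 0, 60], [[0, 0, 0], 0, 40]]}}

```text
t: 25.65
tcp_pos: [0.5494, 0.1721, 0.1746]
tool_rot: [-3.141, -0.002, 0.049]
force: [0.1, -0.4, 0.4]
width: 0.055
```

Call:
{"name": "jog_arm", "arguments": {"rows": [[[0, 2, 2], 0, 30], [[0, 0, 0], 0, 15], [[0, 0, 0], 0, 15], [[0, 0, 0], 0, 15], [[0, 0, 0], 0, 15]]}}

```text
t: 26.07
tcp_pos: [0.5481, 0.1692, 0.1721]
tool_rot: [-3.141, 0.001, 0.048]
force: [-0.6, 0.3, 3.0]
width: 0.023
```

Call:
{"name": "jog_arm", "arguments": {"rows": [[[0, 0, 0], 0, 15], [[0, 0, 0], 0, 15]]}}

```text
t: 26.23
tcp_pos: [0.5481, 0.1692, 0.1721]
tool_rot: [-3.141, 0.001, 0.048]
force: [-2.8, -1.3, 5.7]
width: 0.0234
```

Gripped. Now pull along tool y.

Call:
{"name": "jog_arm", "arguments": {"rows": [[[0, 4, 0], 0, 15], [[0, 8, 0], 0, 15], [[0, 10, 0], 0, 15], [[0, 10, 0], 0, 15], [[0, 10, 0], 0, 15]]}}

```text
t: 26.65
tcp_pos: [0.5499, 0.1299, 0.1721]
tool_rot: [-3.138, 0.001, 0.051]
force: [-3.5, 5.5, 6.0]
width: 0.0234
```

Call:
{"name": "jog_arm", "arguments": {"rows": [[[0, 12, 0], 0, 15], [[0, 12, 0], 0, 15], [[0, 12, 0], 0, 15], [[0, 12, 0], 0, 15], [[0, 12, 0], 0, 15]]}}

```text
t: 27.07
tcp_pos: [0.5526, 0.0699, 0.1721]
tool_rot: [-3.138, 0.002, 0.051]
force: [-3.6, 5.4, 6.5]
width: 0.0232
```

Call:
{"name": "jog_arm", "arguments": {"rows": [[[0, 10, 0], 0, 15], [[0, 10, 0], 0, 15], [[0, 10, 0], 0, 15], [[0, 6, 0], 0, 15], [[0, 0, 0], 0, 15]]}}

```text
t: 27.48
tcp_pos: [0.5543, 0.0316, 0.1721]
tool_rot: [-3.14, 0.002, 0.048]
force: [-4.8, 3.7, 6.2]
width: 0.0234
```

Call:
{"name": "jog_arm", "arguments": {"rows": [[[0, 6, 0], 0, 15], [[0, 5, 0], 0, 15], [[0, 0, 0], 0, 15], [[0, 0, 0], 0, 15], [[0, 0, 0], 0, 15]]}}

```text
t: 27.9
tcp_pos: [0.5547, 0.0224, 0.172]
tool_rot: [-3.139, 0.002, 0.049]
force: [-5.1, 4.0, 7.1]
width: 0.0232
```

```bash
python3 -c "
from wr import *
np.set_printoptions(precision=4,suppress=True)
c=wcap('w13')
cv2.imwrite('pics/w13z.png',cv2.resize(c['frame'][0:280,180:380,::-1],None,fx=2.1,fy=2.1,interpolation=cv2.INTER_CUBIC))
C=cloud(c);P=C.reshape(-1,3)
m=(P[:,2]>.21)&(P[:,2]<.222)&(np.hypot(P[:,0]-.555,P[:,1]-.02)<.05)
if m.sum(): print('knob',m.sum(),P[m].mean(0),P[m].min(0),P[m].max(0))
c=eyes.capture('scene'); pickle.dump(c,open('sc2.pkl','wb')); cv2.imwrite('pics/sc2.png',cv2.resize(c['frame'][110:280,250:450,::-1],None,fx=4,fy=3.5))
"
```

```text
27.9 [0.5547 0.0224 0.172 ] [-3.1389  0.0022  0.0493] cam at [0.552  0.0987 0.3187]
knob 3602 [0.555  0.0309 0.2156] [0.5289 0.0109 0.21  ] [0.581  0.0353 0.222 ]
```

View pics/w13z.png

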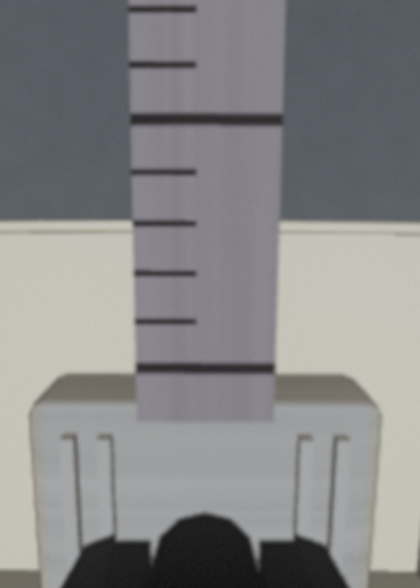

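View pics/sc2.png

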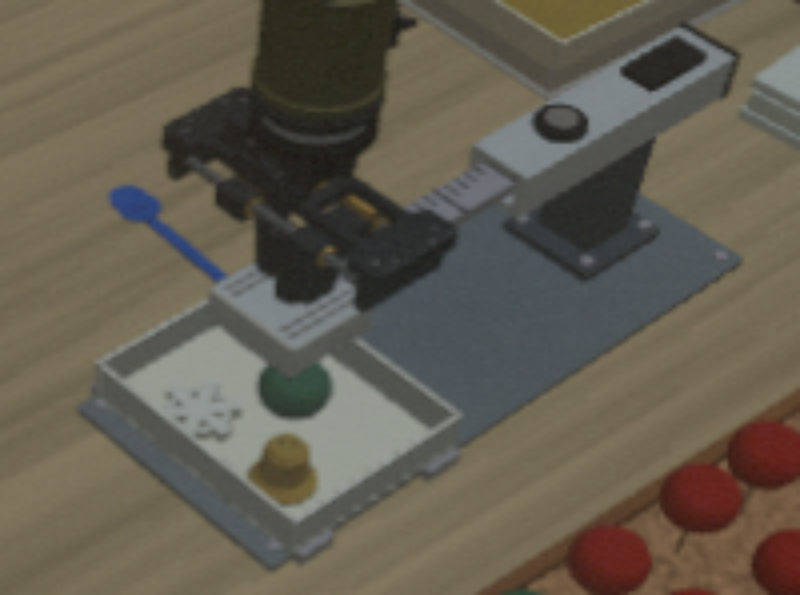

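```bash
python3 -c "
from wr import *
np.set_printoptions(precision=4,suppress=True)
c=pickle.load(open('w13.pkl','rb')); C=cloud(c)
uv=[(180+204/2.1,368/2.1),(180+204/2.1,119/2.1),(180+160/2.1,8/2.1)]
print([C[int(v),int(u)] for u,v in uv]); z=C[100,280,2];print(z)
Q=onplane(c,uv,z);print(Q, np.linalg.norm(Q[1]-Q[0]))
d=np.array([-np.sin(.0465),np.cos(.0465)])
mouth=np.array([.5442,.2743])-.06*d
print('mouth',mouth,'boom from line0',(mouth-Q[0,:2])@d,'from 50',(mouth-Q[1,:2])@d+.05)
s=pickle.load(open('sc2.pkl','rb'))
i=s['frame'][145:200,330:400,::-1]; cv2.imwrite('pics/sc2z.png',cv2.resize(i,None,fx=10,fy=10,interpolation=cv2.INTER_CUBIC))
"
```

```text
[array([0.5532, 0.0673, 0.1617]), array([0.5507, 0.1174, 0.1619]), array([0.5413, 0.1369, 0.1627])]
0.16043330444882717
[[0.5532 0.0669 0.1604]
 [0.5507 0.1173 0.1604]
 [0.5413 0.1372 0.1604]] 0.05041000469960031
mouth [0.547  0.2144] boom from line0 0.1475587733835773 from 50 0.1471489853548683
```

View pics/sc2z.png

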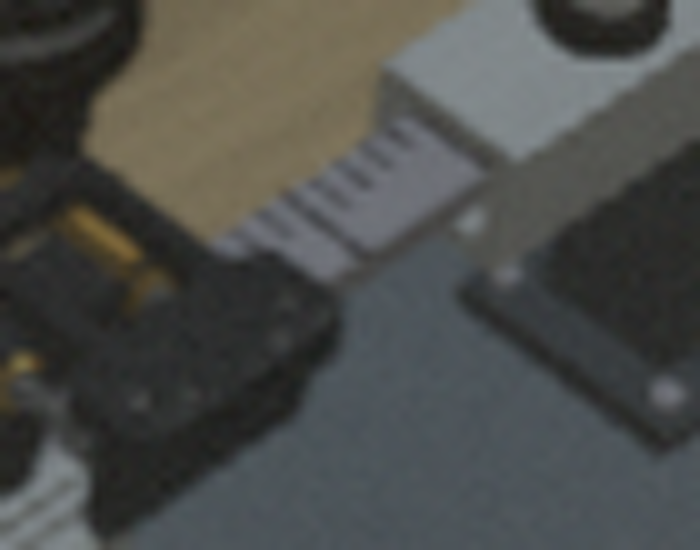

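The scale reads about 147.3 mm, which agrees with the TCP travel of 147 mm. 3 mm more.

Call:
{"name": "jog_arm", "arguments": {"rows": [[[0, 3, 0], 0, 15], [[0, 0, 0], 0, 15], [[0, 0, 0], 0, 15], [[0, 0, 0], 0, 15], [[0, 0, 0], 0, 15]]}}

```text
t: 28.42
tcp_pos: [0.5549, 0.0195, 0.1721]
tool_rot: [-3.139, 0.002, 0.05]
force: [-4.9, 4.4, 7.2]
width: 0.023
```

```bash
python3 -c "
from wr import *
np.set_printoptions(precision=4,suppress=True)
c=wcap('w14')
C=cloud(c)
g=c['frame'].astype(float).sum(2)
col=g[:,180+100//1:].copy()
prof=g[:,276:296].mean(1)
vs=[v for v in range(2,200) if prof[v]==prof[v-2:v+3].min() and prof[v]<prof[max(0,v-5)]-60 and prof[v]<prof[v+5]-60]; print(vs)
Q=onplane(c,[(286,v) for v in vs],.161);print(Q)
d=np.array([-np.sin(.0465),np.cos(.0465)]); mouth=np.array([.5442,.2743])-.06*d
print([(mouth-q[:2])@d for q in Q])
cv2.imwrite('pics/w14z.png',cv2.resize(c['frame'][0:280,180:380,::-1],None,fx=2.1,fy=2.1))
i=eyes.capture('side'); cv2.imwrite('pics/side5.png',cv2.resize(i['frame'][80:280,180:400,::-1],None,fx=3,fy=3))
print(telemetry.state()['tcp_pos'],telemetry.state()['width'])
"
```

```text
28.4167 [0.5549 0.0195 0.1721] [-3.1389  0.0021  0.0496] cam at [0.5521 0.0958 0.3187]
[56, 175]
[[0.5545 0.1148 0.161 ]
 [0.5574 0.0645 0.161 ]]
[np.float64(0.09980692935169065), np.float64(0.15018966809056375)]
[0.5549 0.0195 0.172 ] 0.02345805101189479
```

View pics/side5.png

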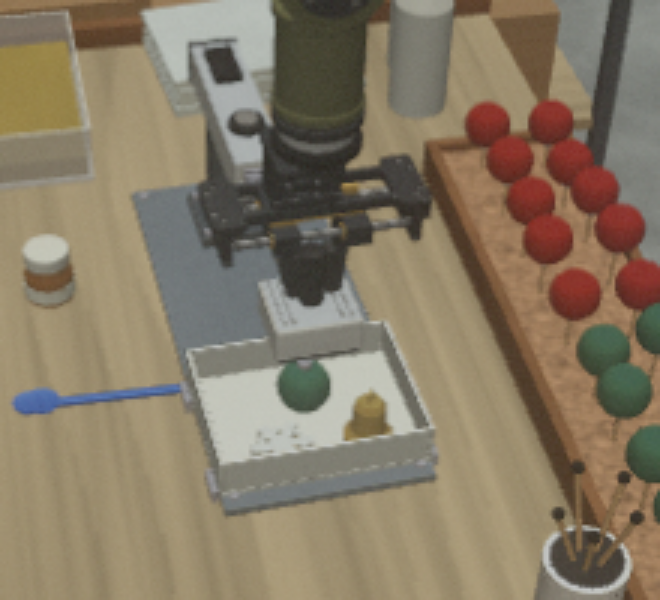

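View pics/w14z.png

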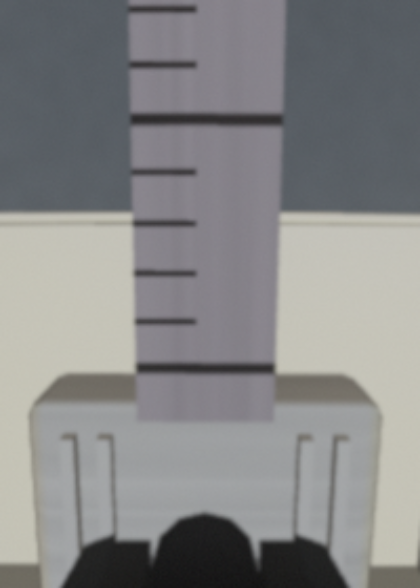

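```bash
python3 -c "
from rig import ctrl,telemetry
s=telemetry.state();print(s['t'],s['tcp_pos'],s['width'],abs(s['qd']).max())
print(ctrl.sign_off())"
```

```text
28.5167 [0.55490499 0.01951655 0.17204692] 0.02345805101189479 0.001352145542821295
the job is handed in; nothing more can be done
None
```

I set the snowflake, bauble and bell side by side on the tray floor, pressed the lock button down, and drew the lamp out. I handed the job in at about 28.5 s, still gripping the knob; no verdict was reported.

- **Ornaments:** the last side and scene views show all three on the tray floor, upright or flat, not touching each other and with the lamp clear above them.
- **Lock button:** it stopped hard at 25 N. Its top then stayed at about z = 0.1855 m, 8 mm below where it started, after I let go.
- **Lamp:** the scale lines put the bar at 150 mm (150.2 from the 0 line, 149.8 from the 50 line). The arm's own travel was 149.7 mm, so the two agree. The 150 line itself could not be seen at the sleeve's mouth, so I worked it out from the other lines.
- **Grip:** the knob was held at 23 mm opening with no slip seen, and the arm was still.

No check failed. The bystanders near the work looked undisturbed in the pictures, but I did not measure them again.

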